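Put the twin sample tins away in the drawer

ROBOT

A 7-joint arm with a two-finger parallel gripper is mounted at the origin on the work surface. World frame = base frame: x ahead of the robot, y to its left, z up, the work surface at z = 0. Lengths are in mm, angles in rad, forces in N, time in s.
With the tool pointing down it reaches from about 400 to 875 mm from the base axis. Payload 4.4 kg.
Tool frame: the origin (TCP) lies at the very end of the fingers, on their centre line; the grasp point (between the pads) lies 19 mm behind it; z points along the fingers, x is the direction in which the jaws open and shut, and the axes are right-handed (so a half turn about z gives the same grasp; the last joint's range is limited). The gripper opens to 85 mm and grips with 20 to 120 N. Pads are 22 mm wide; open, the fingers measure 114 mm over their backs; the gripper's body (76 mm by 85 mm) begins 54 mm behind the grasp point. The pads swing forward as they close: fully open they stand 13 mm farther back than shut.
Start: joints at [-1.338, 0.628, 0.038, 1.517, -0.027, 0.996, -0.02], TCP at [191.319, 621.221, 231.313] pointing down, gripper open.
Joint ranges: [-3.06, 3.06], [-0.37, 2.12], [-1.25, 1.32], [0.18, 2.47], [-1.1, 4.24], [0.23, 1.98], [-2.94, 2.94]. Speed limits (rad/s): [2.57, 2.57, 3.14, 3.14, 3.14, 3.14, 3.14].

INTERFACE

Orientations are given as [roll, pitch, yaw] about the fixed x, y, z axes, in that order (R = Rz(yaw) Ry(pitch) Rx(roll)).
In Python, from cell import * gives the robot as it stands. The module is installed in compiled form; this text tells all that it offers.
- The arm moves only by the tool play_rows, never from a script. Its argument "targets" is a list of rows, each an object with "slide": the shift along the tool's x, y, z in mm, a list of three; "turn": the turn, a rotation vector about the tool's x, y, z in degrees, a list of three; "hand": the finger opening in mm, from 0 to 85.4. A call has 1 to 5 rows; each row shifts and turns the commanded pose from where the row before left it, along the tool's axes as they then stand; what a row does not reach is not made up. A row lasts 1/8 s, in which the tool goes at most 62.5 mm and 10.7 degrees, less where a joint would pass 70% of its speed; a pose out of reach is approached as far as the arm can. A call is refused whole if a number of a shift passes 62.5 or a number of a turn 10.7, either way. A call with a gripper value outside its range is refused whole. The fingers move at their own pace and stop on an object; the grip force is fixed at half the most. Time passes only in rows, so rows that do not move let the fingers close. It gives the time, the measured TCP pose, the force and the opening at its end, in the units of the state.
- read_state(): the state, without advancing time (a new reading comes with each control period).
- get_image(name): name is "scene" or "top"; returns (picture, depth): 384x512x3 uint8, blue, green, red; 384x512 float32, mm along the optical axis (not along the pixel's ray), 0 where there is no reading.
- calibration(name): a dict with "K" (3x3 intrinsics, pixels), "R" (3x3) and "t" (3): a world point X has camera coordinates R X + t. Camera axes: x right, y down, z forward; pixel columns grow to the right and rows downward; lengths in mm; the calibration is good to about 2 mm. A picture is of the moment at which its call begins. calibration takes no time and is no camera call.
- finish_job(): hands the job in, once; it reports no verdict.
The state is a dict: "clock": time; "qpos": joint angles; "qd": joint speeds; "tau": joint torques, N m; "eef_pos": TCP position; "tool_rot": TCP orientation; "force": force on the tool from outside, world axes, zero at the start; "torque": the same for the moment, N m; "width": finger opening in mm.
Only numpy, scipy, OpenCV 4.12 (cv2) and the standard library are available. Lean on these libraries where they do the work, as an engineer would, in place of code of your own. Each camera call takes 0.05 s, during which the arm holds its last target.

TASK

Clear the pair of long square coffee-sample tins from the cork mat: first pull the drawer of the low sample cabinet out nearly all the way, then slide the two tins together on the mat, side by side and touching, without lifting either one on its own. Pick both up in a single grasp, lower them together onto the drawer's floor rather than dropping them, let go, and push the drawer fully shut with the tins still lying side by side. Leave the glass, the spoon pot and the stack of cups where they stand.

Things in the scene. Friction and masses are not known exactly. Their poses are not given: they have to be found in the camera images.
- tin_a_mid (a point): Centre of one long square sample tin: bare aluminium with a black square cap at its +y end and dark brown windows, 28 x 28 mm in section and 130 mm long, about 130 g. It lies on the cork mat; its length runs along its y axis. At the start its centre is 17 mm above the table. It slides when pushed sideways.
- tin_b_mid (a point): Centre of the other tin, identical. At the start the two lie roughly parallel (each up to about 6 degrees askew), 80 to 112 mm between centres across their length; together, touching, they are 56 mm wide.
- tin_a: The same tin as tin_a_mid; origin at the centre of the face that is underneath at the start.
- tin_b: The same tin as tin_b_mid; origin at the centre of the face that is underneath at the start.
- mat: Cork mat fixed to the table, 220 mm (its x) by 200 mm (its y), 3 mm thick; origin at the centre of its underside. It may lie left or right of the cabinet, at some yaw.
- drawer (a joint): How far the drawer is pulled out, m: 0 shut, 0.17 at the stop. It starts shut or up to 30 mm ajar, needs about 2 N to move and stays where it is left.
- drawer_handle (a point): Middle of the drawer's steel bar handle: 12 mm thick, 120 mm long along its y axis, centre 42 mm above the table, a post at each end. The clear gap from bar to drawer front is 44 mm, open above and below. +x points into the cabinet: the drawer is pulled towards -x. The front: 226 mm wide, 12 mm thick, top 58 mm above the table, outer plane 50 mm in +x from the bar's centre.
- drawer_in (a point): Centre of the drawer's inner floor, which is 14 mm above the table; moves with the drawer. The inside is 175 mm along x (-x is towards the front and handle) by 190 mm along y; side and rear walls rise 30 mm above the floor, the front 44 mm. With the drawer out, the cabinet covers the rear part of it.
- cabinet_face (a point): On the table under the middle of the cabinet's front edge, +x pointing into the cabinet. The fixed plywood cabinet is 226 mm wide, 195 mm deep (from this point in +x), 70 mm high, with a clear plastic top and one drawer.
- tumbler: Bystander: glass of coffee, 78 mm across, 88 mm high, loose; origin at the centre of its underside.
- spoon_pot: Bystander: steel pot with spoons standing in it, 84 mm across, pot 100 mm high, spoons to 195 mm, loose; origin at the centre of its underside.
- cup_stack: Bystander: upside-down stack of paper cups, 89 mm across, 132 mm high, loose; origin at the centre of its underside.

How it is judged:
By the outcome, as a careful person would: the job done as asked, in the order asked, and still so for the second after the job is handed in, with the robot touching nothing.
It also fails if it takes over 72 s, if anything falls off the work surface, if the arm or the gripper's body presses on something with over 40 N, if the wrist force passes 120 N, or if a joint passes its speed limit or range.

## Working session

There is one attempt and no reset: what is moved stays moved. The work goes in short steps, Python scripts to look and compute and a tool call to move; the robot and the scene stay as the last step left them, time stands still between calls to the robot, and variables do not carry over. Pictures are saved under pics/ and viewed, and the job is handed in when it is done.

Besides the shell and the picture viewer there is one more tool, called after ">>>" as name([rows], argument=value, ...), one row to a line, values as JSON. play_rows: Moves the arm, as the interface text tells. Its arguments: {"type":"object","properties":{"targets":{"type":"array"}},"required":["targets"]}

```bash
mkdir -p pics
python3 - <<'E'
from cell import *
import cv2,numpy as np
s=read_state();print({k:np.round(v,3).tolist() for k,v in s.items()})
for n in ("scene","top"):
    p,d=get_image(n);cv2.imwrite(f"pics/{n}0.png",p);np.save(f"pics/{n}0.npy",d)
    c=calibration(n);print(n,c)
E
```

```text
{'clock': 0.0, 'qpos': [-1.338, 0.629, 0.038, 1.518, -0.027, 0.996, -0.02], 'qd': [0.0, -0.002, 0.002, 0.001, -0.002, -0.001, 0.0], 'tau': [-0.001, -56.34, 1.226, -19.345, 0.011, 0.01, -0.0], 'eef_pos': [191.144, 620.61, 230.404], 'tool_rot': [3.142, 0.002, 1.272], 'force': [-0.442, 0.006, 0.183], 'torque': [-0.032, 0.004, 0.003], 'width': 84.976}
scene {'K': array([[362.33661218,   0.        , 258.23207794],
       [  0.        , 362.33661218, 184.99177798],
       [  0.        ,   0.        ,   1.        ]]), 'R': array([[-0.59288091,  0.80517893, -0.01338313],
       [ 0.67092618,  0.48469841, -0.56118225],
       [-0.44536534, -0.34169334, -0.82758406]]), 't': array([ 346.87511462, -375.06416422, 1608.21106468])}
top {'K': array([[446.80561458,   0.        , 247.15978633],
       [  0.        , 446.80561458, 184.76311143],
       [  0.        ,   0.        ,   1.        ]]), 'R': array([[-0.02683915, -0.99961805,  0.00658834],
       [-0.99669569,  0.02625407, -0.0768663 ],
       [ 0.07666397, -0.0086296 , -0.99701964]]), 't': array([   7.15919395,  591.34501669, 1341.63599179])}
```

View pics/top0.png

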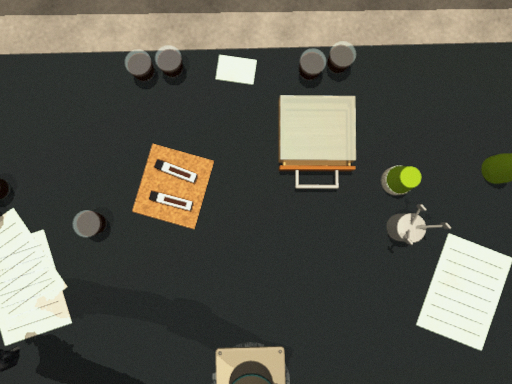

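View pics/scene0.png

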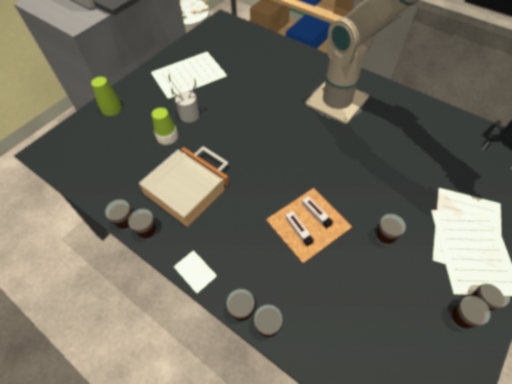

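```bash
cat > h.py <<'E'
from cell import *
import cv2,numpy as np
def ray(n,u,v,z):
    c=calibration(n);K,R,t=c["K"],c["R"],c["t"]
    d=R.T@np.linalg.inv(K)@np.array([u,v,1.]);o=-R.T@t
    return o+d*(z-o[2])/d[2]
def px(n,X):
    c=calibration(n);p=c["K"]@(c["R"]@np.array(X,float)+c["t"]);return p[:2]/p[2]
def cloud(n,d):
    c=calibration(n);h,w=d.shape;u,v=np.meshgrid(np.arange(w),np.arange(h))
    P=np.linalg.inv(c["K"])@np.stack([u.ravel(),v.ravel(),np.ones(h*w)])*d.ravel()
    return (c["R"].T@(P-c["t"][:,None])).T.reshape(h,w,3)
E
python3 - <<'E'
from h import *
p=cv2.imread("pics/top0.png");d=np.load("pics/top0.npy");C=cloud("top",d)
a=cv2.resize(p[135:240,120:225],None,fx=5,fy=5,interpolation=cv2.INTER_CUBIC)
b=cv2.resize(p[85:200,265:370],None,fx=5,fy=5,interpolation=cv2.INTER_CUBIC)
cv2.imwrite("pics/tc.png",a);cv2.imwrite("pics/dc.png",b)
for u,v in [(176,170),(172,201),(150,215),(317,130),(317,168),(317,187),(250,270),(88,223),(405,180),(400,228)]:
    print(u,v,p[v,u],C[v,u].round(1))
hsv=cv2.cvtColor(p,cv2.COLOR_BGR2HSV)
# tins: non-cork inside mat
mat=cv2.inRange(hsv,(8,90,90),(22,255,255));mat[:, :120]=0;mat[:,225:]=0;mat[:135]=0;mat[240:]=0
cs,_=cv2.findContours(mat,cv2.RETR_EXTERNAL,2);c=max(cs,key=cv2.contourArea)
r=cv2.minAreaRect(c);bx=cv2.boxPoints(r);print("mat",r,[ray("top",*q,3).round(1)[:2].tolist() for q in bx],ray("top",*r[0],3).round(1))
full=np.zeros_like(mat);cv2.drawContours(full,[c],-1,255,-1)
t=cv2.bitwise_and(full,255-mat);cv2.imwrite("pics/tm.png",cv2.resize(t[135:240,120:225],None,fx=5,fy=5))
n,l,st,ce=cv2.connectedComponentsWithStats(t)
for i in range(1,n):
    if st[i,4]>40:
        pts=np.argwhere(l==i)[:,::-1].astype(np.float32);r=cv2.minAreaRect(pts)
        bx=cv2.boxPoints(r);print(st[i,4],r,ray("top",*r[0],24).round(1),[ray("top",*q,24).round(1)[:2].tolist() for q in bx])
E
```

```text
176 170 [34 50 89] [641.2 206.3  32.5]
172 201 [31 48 89] [547.3 219.5  34.1]
150 215 [ 79 155 226] [507.4 292.6   3.4]
317 130 [181 215 219] [ 745.8 -220.5   69.9]
317 168 [ 56 127 216] [ 633.  -217.7   60.5]
317 187 [176 198 204] [ 577.1 -217.5   48.5]
250 270 [48 50 45] [331.3 -10.4  -0.4]
88 223 [100 111 117] [487.9 452.3  91.1]
405 180 [ 35 215 185] [ 584.7 -452.4  132.2]
400 228 [204 226 230] [ 449.8 -441.1  103.7]
mat ((172.56478881835938, 185.77688598632812), (65.52039337158203, 72.30477905273438), 16.189205169677734) [[520.2, 350.9], [734.6, 286.7], [672.2, 92.0], [459.0, 158.4]] [595.8 222.1   3. ]
345 ((175.54124450683594, 170.5927734375), (43.50825881958008, 9.764230728149414), 21.037511825561523) [640.4 209.   24. ] [[652.1, 276.2], [679.9, 265.2], [628.6, 141.9], [601.0, 153.1]]
358 ((170.59999084472656, 200.29998779296875), (43.414363861083984, 9.910755157470703), 15.255120277404785) [550.  225.3  24. ] [[554.6, 292.8], [583.5, 284.6], [545.4, 157.8], [516.6, 166.2]]
```

```bash
python3 -c "
import cv2,numpy as np
a=cv2.imread('pics/tc.png');b=cv2.imread('pics/tm.png');d=cv2.imread('pics/dc.png')
cv2.imwrite('pics/j.png',np.hstack([cv2.resize(a,(400,400)),cv2.resize(d,(366,400))]))"
```

```text
(no output)
```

View pics/j.png

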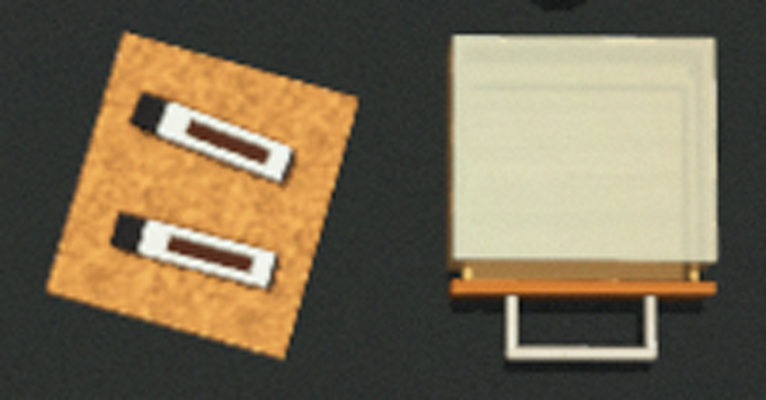

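View pics/tm.png

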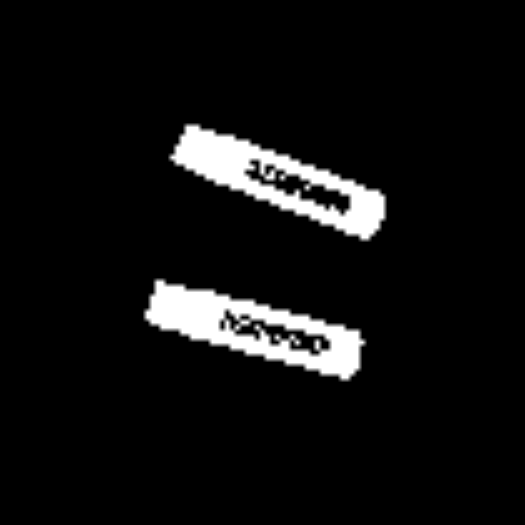

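```bash
cat >> h.py <<'E'
def drawer(p):
    """orange front strip and handle in top image"""
    hsv=cv2.cvtColor(p,cv2.COLOR_BGR2HSV)
    m=cv2.inRange(hsv,(5,140,90),(20,255,255));m[:,:235]=0;m[:80]=0;m[:,400:]=0
    cs,_=cv2.findContours(m,cv2.RETR_EXTERNAL,2);c=max(cs,key=cv2.contourArea);r=cv2.minAreaRect(c)
    q=[ray("top",*b,58)[:2].round(1).tolist() for b in cv2.boxPoints(r)]
    return r,ray("top",*r[0],58).round(1),q
def handle(p,vmin):
    g=p.min(2);m=((g>130)*255).astype(np.uint8);m[:vmin]=0;m[vmin+40:]=0;m[:,:270]=0;m[:,360:]=0
    return m
E
python3 - <<'E'
from h import *
p=cv2.imread("pics/top0.png")
print(drawer(p))
m=handle(p,172);cs,_=cv2.findContours(m,cv2.RETR_EXTERNAL,2);c=max(cs,key=cv2.contourArea)
print(cv2.boundingRect(c),cv2.minAreaRect(c),[ray("top",*b,48)[:2].round(1).tolist() for b in cv2.boxPoints(cv2.minAreaRect(c))])
# bar centroid per column
for u in range(298,338,4):
    col=p[172:195,u].min(1).astype(float);w=np.clip(col-80,0,None);w[:9]=0;v=(w*np.arange(172,195)).sum()/w.sum();print(ray("top",u,v,48).round(1)[:2],end=' ')
# cabinet top by light color
L=((p.min(2)>140)*255).astype(np.uint8);L[:80]=0;L[162:]=0;L[:,:265]=0;L[:,370:]=0
cs,_=cv2.findContours(L,cv2.RETR_EXTERNAL,2);c=max(cs,key=cv2.contourArea);r=cv2.minAreaRect(c)
print(r,[ray("top",*b,70)[:2].round(1).tolist() for b in cv2.boxPoints(r)])
d=np.load("pics/top0.npy");C=cloud("top",d);print(C[184:191,317].round(0).tolist())
E
```

```text
(((316.98577880859375, 165.02061462402344), (76.10376739501953, 8.985244750976562), 0.795723557472229), array([ 642.3, -218.4,   58. ]), [[633.3, -104.1], [660.3, -105.4], [651.2, -333.0], [624.2, -331.4]])
(296, 172, 43, 16) ((316.9999694824219, 179.49998474121094), (41.99999237060547, 14.999998092651367), -0.0) [[578.8, -154.5], [624.0, -156.1], [620.7, -282.5], [575.5, -280.6]]
[ 586.5 -160.8] [ 581.7 -172.7] [ 581.4 -184.7] [ 581.  -196.7] [ 580.7 -208.7] [ 580.6 -220.7] [ 579.6 -232.7] [ 579.2 -244.7] [ 578.8 -256.7] [ 578.5 -268.7] ((317.4999694824219, 126.99998474121094), (74.99998474121094, 63.99999237060547), -0.0) [[661.6, -107.5], [854.7, -113.7], [849.1, -338.7], [655.9, -329.9]]
[[586.0, -218.0, 45.0], [583.0, -217.0, 50.0], [580.0, -218.0, 48.0], [577.0, -217.0, 48.0], [577.0, -225.0, -0.0], [574.0, -225.0, 1.0], [571.0, -225.0, 1.0]]
```

```bash
cat >> h.py <<'E'
from scipy.spatial.transform import Rotation as Ro
def plan(pos,yaw,n,hand,sp=None,sr=None,off=0):
    s=read_state();p0=np.array(s["eef_pos"] if sp is None else sp,float);R=Ro.from_euler("xyz",s["tool_rot"] if sr is None else sr)
    T=Ro.from_euler("xyz",[np.pi,0,yaw])
    rv=(R.inv()*T).as_rotvec(degrees=True);dp=(np.array(pos)-p0)
    out=[];e=np.zeros(3)
    for i in range(n):
        sl=R.inv().apply(dp/n);out.append((sl.round(1).tolist(),(rv/n).round(2).tolist(),hand));R=R*Ro.from_rotvec(rv/n,degrees=True)
    for i in range(n): print(out[i])
def st():
    s=read_state();print(round(s["clock"],2),np.round(s["eef_pos"],1),np.round(s["tool_rot"],3),"F",np.round(s["force"],1),"w",round(s["width"],1),"q",np.round(s["qpos"],2))
E
python3 -c "
from h import *
plan([580,-218,230],-0.037,16,50)"
```

```text
([-42.9, 38.7, 0.1], [0.0, 0.01, 4.69], 50)
([-39.6, 42.0, 0.1], [0.0, 0.01, 4.69], 50)
([-36.1, 45.1, 0.1], [0.0, 0.01, 4.69], 50)
([-32.3, 47.9, 0.1], [0.0, 0.01, 4.69], 50)
([-28.2, 50.4, 0.1], [0.0, 0.01, 4.69], 50)
([-24.0, 52.5, 0.1], [0.0, 0.01, 4.69], 50)
([-19.6, 54.3, 0.1], [0.0, 0.01, 4.69], 50)
([-15.1, 55.8, 0.1], [0.0, 0.01, 4.69], 50)
([-10.5, 56.8, 0.1], [0.0, 0.01, 4.69], 50)
([-5.9, 57.5, 0.1], [0.0, 0.01, 4.69], 50)
([-1.1, 57.8, 0.0], [0.0, 0.01, 4.69], 50)
([3.6, 57.7, 0.0], [0.0, 0.01, 4.69], 50)
([8.3, 57.2, 0.0], [0.0, 0.01, 4.69], 50)
([12.9, 56.3, 0.0], [0.0, 0.01, 4.69], 50)
([17.5, 55.1, 0.0], [0.0, 0.01, 4.69], 50)
([21.9, 53.5, 0.0], [0.0, 0.01, 4.69], 50)
```

>>> play_rows([
  {"slide":[-43,39,0],"turn":[0,0,4.7],"hand":50},
  {"slide":[-40,42,0],"turn":[0,0,4.7],"hand":50},
  {"slide":[-36,45,0],"turn":[0,0,4.7],"hand":50},
  {"slide":[-32,48,0],"turn":[0,0,4.7],"hand":50},
  {"slide":[-28,50,0],"turn":[0,0,4.7],"hand":50},
])

```text
clock: 0.72
eef_pos: [313.3, 357.5, 231.2]
tool_rot: [3.141, 0.0, 0.859]
force: [1.6, 0.1, -0.7]
width: 50.1
```

>>> play_rows([
  {"slide":[-24,53,0],"turn":[0,0,4.7],"hand":50},
  {"slide":[-20,54,0],"turn":[0,0,4.7],"hand":50},
  {"slide":[-15,56,0],"turn":[0,0,4.7],"hand":50},
  {"slide":[-10,57,0],"turn":[0,0,4.7],"hand":50},
  {"slide":[-6,58,0],"turn":[0,0,4.7],"hand":50},
])

```text
clock: 1.35
eef_pos: [435.2, 94.7, 231.3]
tool_rot: [-3.141, -0.0, 0.449]
force: [0.6, 1.1, 0.4]
width: 50.0
```

```bash
python3 -c "
from h import *
st();plan([580,-218,150],-0.037,6,50)"
```

```text
1.35 [435.2  94.7 231.3] [-3.141 -0.     0.449] F [0.6 1.1 0.4] w 50.0 q [-0.52  0.35  0.32  2.07 -0.16  0.74  0.36]
([-0.9, 57.4, 13.5], [-0.0, -0.0, 4.64], 50)
([3.7, 57.3, 13.5], [-0.0, -0.0, 4.64], 50)
([8.4, 56.8, 13.5], [-0.0, -0.0, 4.64], 50)
([12.9, 56.0, 13.5], [-0.0, -0.0, 4.64], 50)
([17.4, 54.7, 13.5], [-0.0, -0.0, 4.64], 50)
([21.8, 53.1, 13.5], [-0.0, -0.0, 4.64], 50)
```

>>> play_rows([
  {"slide":[-1,57,13],"turn":[0,0,4.6],"hand":50},
  {"slide":[4,57,13],"turn":[0,0,4.6],"hand":50},
  {"slide":[8,57,13],"turn":[0,0,4.6],"hand":50},
  {"slide":[13,56,13],"turn":[0,0,4.6],"hand":50},
  {"slide":[17,55,13],"turn":[0,0,4.6],"hand":50},
])

```text
clock: 1.98
eef_pos: [556.1, -165.2, 165.5]
tool_rot: [-3.141, 0.0, 0.048]
force: [1.4, 0.4, 0.2]
width: 50.0
```

```bash
python3 -c "
from h import *
st();plan([580,-218,90],-0.037,4,50)"
```

```text
1.98 [ 556.1 -165.2  165.5] [-3.141  0.     0.048] F [1.4 0.4 0.2] w 50.0 q [-0.    0.64  0.38  1.79 -0.32  0.77  0.59]
([5.3, 13.5, 18.9], [-0.01, 0.01, 1.22], 50)
([5.6, 13.4, 18.9], [-0.01, 0.01, 1.22], 50)
([5.9, 13.2, 18.9], [-0.01, 0.01, 1.22], 50)
([6.2, 13.1, 18.9], [-0.01, 0.01, 1.22], 50)
```

>>> play_rows([
  {"slide":[5.3,13.5,19],"turn":[0,0,1.2],"hand":50},
  {"slide":[5.6,13.4,19],"turn":[0,0,1.2],"hand":50},
  {"slide":[5.9,13.2,19],"turn":[0,0,1.2],"hand":50},
  {"slide":[6.2,13,19],"turn":[0,0,1.2],"hand":50},
  {"slide":[0,0,0],"turn":[0,0,0],"hand":50},
])

```text
clock: 2.6
eef_pos: [578.3, -217.0, 88.6]
tool_rot: [-3.141, 0.003, -0.035]
force: [0.1, -0.2, 0.1]
width: 50.0
```

```bash
python3 -c "
from h import *
st();plan([580,-218,26],-0.037,4,50)
p,d=get_image('top');cv2.imwrite('pics/t1.png',cv2.resize(p[80:230,230:400],None,fx=4,fy=4))"
```

```text
2.6 [ 578.3 -217.    88.6] [-3.141e+00  3.000e-03 -3.500e-02] F [ 0.1 -0.2  0.1] w 50.0 q [ 0.1   0.79  0.35  1.73 -0.39  0.69  0.63]
([0.5, 0.2, 15.7], [-0.0, 0.05, 0.03], 50)
([0.5, 0.2, 15.7], [-0.0, 0.05, 0.03], 50)
([0.5, 0.2, 15.7], [-0.0, 0.05, 0.03], 50)
([0.4, 0.2, 15.7], [-0.0, 0.05, 0.03], 50)
```

View pics/t1.png

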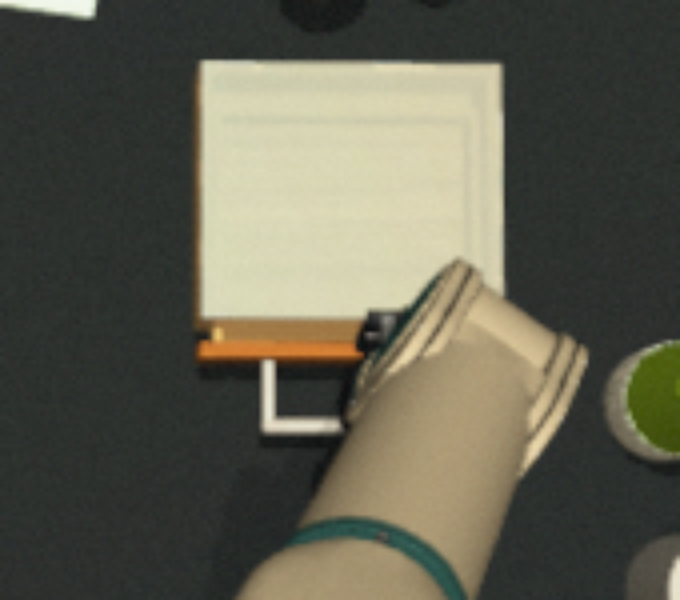

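>>> play_rows([
  {"slide":[0.5,0,16],"turn":[0,0,0],"hand":50},
  {"slide":[0.5,0,16],"turn":[0,0,0],"hand":50},
  {"slide":[0.5,0,16],"turn":[0,0,0],"hand":50},
  {"slide":[0,0,14],"turn":[0,0,0],"hand":50},
  {"slide":[0,0,0],"turn":[0,0,0],"hand":50},
])

```text
clock: 3.28
eef_pos: [580.0, -216.0, 26.7]
tool_rot: [-3.141, 0.003, -0.034]
force: [0.6, 0.3, 0.6]
width: 49.9
```

>>> play_rows([
  {"slide":[0,0,0],"turn":[0,0,0],"hand":8},
  {"slide":[0,0,0],"turn":[0,0,0],"hand":8},
  {"slide":[0,0,0],"turn":[0,0,0],"hand":8},
  {"slide":[0,0,0],"turn":[0,0,0],"hand":8},
])

```text
clock: 3.78
eef_pos: [581.3, -216.7, 29.0]
tool_rot: [3.141, -0.001, -0.034]
force: [-2.1, 0.6, 5.7]
width: 9.8
```

```bash
python3 -c "
from h import *
st()"
```

```text
3.77 [ 581.3 -216.7   29. ] [ 3.141e+00 -1.000e-03 -3.400e-02] F [-2.1  0.6  5.7] w 9.8 q [ 0.13  0.88  0.3   1.75 -0.43  0.58  0.66]
```

>>> play_rows([
  {"slide":[0,0,0],"turn":[0,0,0],"hand":18},
  {"slide":[0,0,0],"turn":[0,0,0],"hand":18},
  {"slide":[0,0,0],"turn":[0,0,0],"hand":18},
])

```text
clock: 4.15
eef_pos: [581.1, -216.4, 28.1]
tool_rot: [-3.141, 0.0, -0.033]
force: [-0.3, -0.3, -0.2]
width: 17.9
```

```bash
python3 -c "
from h import *
st()"
```

```text
4.15 [ 581.1 -216.4   28.1] [-3.141  0.    -0.033] F [-0.3 -0.3 -0.2] w 17.9 q [ 0.13  0.88  0.3   1.75 -0.43  0.58  0.66]
```

>>> play_rows([
  {"slide":[0,0,6],"turn":[0,0,0],"hand":15},
  {"slide":[-10,0,0],"turn":[0,0,0],"hand":15},
  {"slide":[-20,0,0],"turn":[0,0,0],"hand":15},
  {"slide":[-25,0,0],"turn":[0,0,0],"hand":15},
  {"slide":[-25,0,0],"turn":[0,0,0],"hand":15},
])

```text
clock: 4.78
eef_pos: [500.7, -213.6, 22.3]
tool_rot: [3.141, -0.001, -0.033]
force: [3.3, -0.2, -2.7]
width: 15.0
```

>>> play_rows([
  {"slide":[-25,0,0],"turn":[0,0,0],"hand":15},
  {"slide":[-20,0,0],"turn":[0,0,0],"hand":15},
  {"slide":[-10,0,0],"turn":[0,0,0],"hand":15},
  {"slide":[0,0,0],"turn":[0,0,0],"hand":15},
])

```text
clock: 5.28
eef_pos: [445.2, -211.9, 22.4]
tool_rot: [-3.141, 0.001, -0.034]
force: [-0.2, 0.4, -0.4]
width: 14.7
```

```bash
python3 -c "
from h import *
st()
p,d=get_image('top');cv2.imwrite('pics/t2.png',p);print(drawer(p))"
```

```text
5.28 [ 445.2 -211.9   22.4] [-3.141e+00  1.000e-03 -3.400e-02] F [-0.2  0.4 -0.4] w 14.7 q [ 0.26  0.78  0.19  2.1  -0.46  0.3   0.81]
(((319.0, 187.5), (53.0, 72.0), 90.0), array([ 574.8, -221.8,   58. ]), [[657.0, -117.2], [651.4, -332.7], [493.3, -325.5], [499.0, -112.0]])
```

View pics/t2.png

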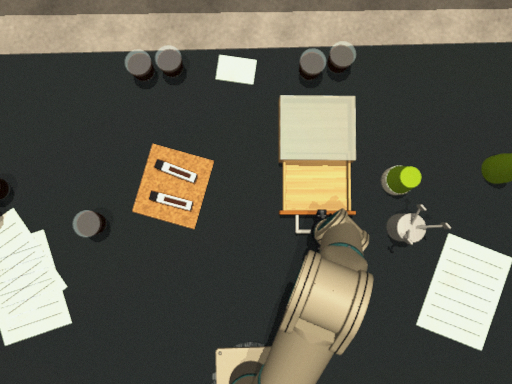

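>>> play_rows([
  {"slide":[-8,0,0],"turn":[0,0,0],"hand":15},
  {"slide":[-7,0,0],"turn":[0,0,0],"hand":15},
  {"slide":[0,0,0],"turn":[0,0,0],"hand":15},
])

```text
clock: 5.7
eef_pos: [430.1, -211.3, 22.2]
tool_rot: [-3.141, 0.001, -0.034]
force: [0.1, 0.2, 0.0]
width: 15.2
```

>>> play_rows([
  {"slide":[-4,0,0],"turn":[0,0,0],"hand":15},
  {"slide":[0,0,0],"turn":[0,0,0],"hand":15},
])

```text
clock: 5.95
eef_pos: [426.7, -211.2, 22.2]
tool_rot: [-3.141, 0.001, -0.034]
force: [0.3, 0.3, -0.5]
width: 14.8
```

>>> play_rows([
  {"slide":[-4,0,0],"turn":[0,0,0],"hand":15},
  {"slide":[0,0,0],"turn":[0,0,0],"hand":15},
])

```text
clock: 6.2
eef_pos: [422.9, -211.1, 22.3]
tool_rot: [-3.141, 0.0, -0.034]
force: [0.6, -0.0, -0.5]
width: 14.9
```

```bash
python3 -c "
from h import *
st()
p,d=get_image('top');cv2.imwrite('pics/t3.png',cv2.resize(p[80:250,230:400],None,fx=3.5,fy=3.5));C=cloud('top',d)
print(C[:,300].round(0)[150:225].tolist())"
```

```text
6.2 [ 422.9 -211.1   22.3] [-3.141  0.    -0.034] F [ 0.6 -0.  -0.5] w 14.9 q [ 0.29  0.76  0.17  2.16 -0.48  0.26  0.85]
[[687.0, -168.0, 71.0], [684.0, -167.0, 73.0], [681.0, -167.0, 73.0], [678.0, -167.0, 72.0], [675.0, -167.0, 72.0], [672.0, -167.0, 71.0], [670.0, -168.0, 64.0], [666.0, -167.0, 72.0], [663.0, -167.0, 67.0], [661.0, -167.0, 64.0], [664.0, -174.0, 15.0], [662.0, -174.0, 11.0], [658.0, -174.0, 15.0], [655.0, -173.0, 17.0], [652.0, -174.0, 12.0], [649.0, -173.0, 13.0], [646.0, -173.0, 12.0], [643.0, -173.0, 13.0], [640.0, -173.0, 12.0], [636.0, -173.0, 15.0], [634.0, -173.0, 8.0], [630.0, -172.0, 16.0], [627.0, -172.0, 17.0], [624.0, -173.0, 11.0], [620.0, -171.0, 20.0], [618.0, -172.0, 16.0], [615.0, -172.0, 17.0], [611.0, -172.0, 16.0], [609.0, -172.0, 10.0], [606.0, -173.0, 8.0], [603.0, -172.0, 11.0], [600.0, -172.0, 10.0], [596.0, -171.0, 17.0], [593.0, -171.0, 16.0], [590.0, -171.0, 15.0], [587.0, -171.0, 16.0], [584.0, -172.0, 10.0], [581.0, -171.0, 16.0], [578.0, -170.0, 16.0], [575.0, -171.0, 9.0], [572.0, -170.0, 14.0], [569.0, -171.0, 13.0], [565.0, -170.0, 15.0], [562.0, -170.0, 15.0], [559.0, -170.0, 14.0], [556.0, -170.0, 13.0], [553.0, -170.0, 15.0], [550.0, -170.0, 12.0], [547.0, -169.0, 19.0], [544.0, -169.0, 16.0], [541.0, -170.0, 11.0], [538.0, -169.0, 17.0], [535.0, -169.0, 12.0], [532.0, -169.0, 14.0], [529.0, -169.0, 17.0], [525.0, -168.0, 19.0], [522.0, -169.0, 16.0], [519.0, -169.0, 15.0], [516.0, -168.0, 18.0], [513.0, -168.0, 14.0], [510.0, -168.0, 18.0], [507.0, -168.0, 19.0], [504.0, -168.0, 13.0], [501.0, -168.0, 18.0], [498.0, -168.0, 15.0], [495.0, -168.0, 14.0], [492.0, -167.0, 20.0], [489.0, -162.0, 62.0], [486.0, -162.0, 59.0], [483.0, -162.0, 60.0], [480.0, -162.0, 60.0], [477.0, -168.0, 8.0], [474.0, -169.0, 0.0], [470.0, -168.0, 2.0], [467.0, -169.0, -1.0]]
```

View pics/t3.png

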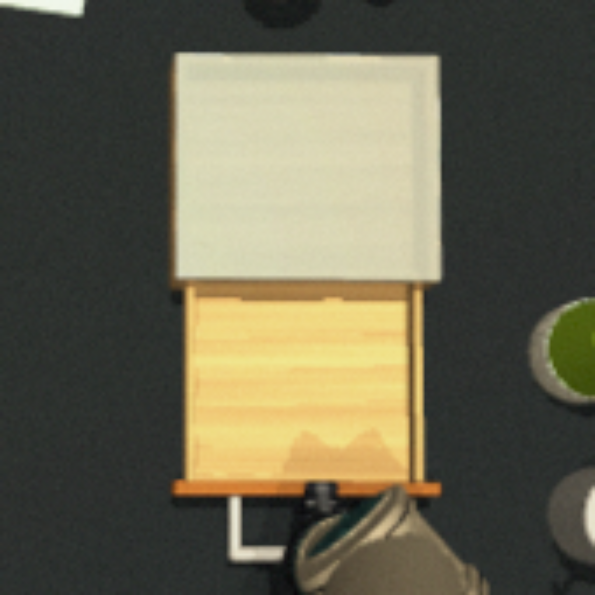

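>>> play_rows([
  {"slide":[0,0,0],"turn":[0,0,0],"hand":40},
  {"slide":[0,0,0],"turn":[0,0,0],"hand":40},
  {"slide":[0,0,-30],"turn":[0,0,0],"hand":40},
  {"slide":[0,0,-40],"turn":[0,0,0],"hand":40},
  {"slide":[0,0,-40],"turn":[0,0,0],"hand":40},
])

```text
clock: 6.88
eef_pos: [422.6, -211.0, 133.3]
tool_rot: [-3.141, 0.001, -0.034]
force: [0.9, 0.2, 0.4]
width: 40.2
```

```bash
python3 -c "
from h import *
st();plan([680,197,110],1.281,10,70)"
```

```text
6.88 [ 422.6 -211.   133.3] [-3.141e+00  1.000e-03 -3.400e-02] F [0.9 0.2 0.4] w 40.2 q [ 0.15  0.56  0.37  2.1  -0.38  0.54  0.76]
([24.3, -41.6, 2.3], [-0.01, 0.0, -7.53], 70)
([29.6, -38.1, 2.3], [-0.01, 0.0, -7.53], 70)
([34.3, -33.9, 2.3], [-0.01, 0.0, -7.53], 70)
([38.5, -29.1, 2.3], [-0.01, 0.0, -7.53], 70)
([42.0, -23.8, 2.3], [-0.01, 0.0, -7.53], 70)
([44.7, -18.1, 2.3], [-0.01, 0.0, -7.53], 70)
([46.7, -12.1, 2.3], [-0.01, 0.0, -7.53], 70)
([47.9, -5.8, 2.3], [-0.01, 0.0, -7.53], 70)
([48.2, 0.5, 2.3], [-0.01, 0.0, -7.53], 70)
([47.8, 6.8, 2.3], [-0.01, 0.0, -7.53], 70)
```

>>> play_rows([
  {"slide":[24,-42,0],"turn":[0,0,-7.5],"hand":70},
  {"slide":[30,-38,0],"turn":[0,0,-7.5],"hand":70},
  {"slide":[34,-34,0],"turn":[0,0,-7.5],"hand":70},
  {"slide":[38,-29,0],"turn":[0,0,-7.5],"hand":70},
  {"slide":[42,-24,0],"turn":[0,0,-7.5],"hand":70},
])

```text
clock: 7.5
eef_pos: [551.6, -5.7, 132.3]
tool_rot: [-3.141, 0.001, 0.625]
force: [0.5, -0.6, -0.2]
width: 69.7
```

>>> play_rows([
  {"slide":[45,-18,0],"turn":[0,0,-7.5],"hand":70},
  {"slide":[47,-12,0],"turn":[0,0,-7.5],"hand":70},
  {"slide":[48,-6,0],"turn":[0,0,-7.5],"hand":70},
  {"slide":[48,0,0],"turn":[0,0,-7.5],"hand":70},
  {"slide":[48,7,0],"turn":[0,0,-7.5],"hand":70},
])

```text
clock: 8.12
eef_pos: [681.2, 198.2, 132.0]
tool_rot: [-3.141, 0.001, 1.28]
force: [1.0, 0.4, -0.5]
width: 70.5
```

```bash
python3 -c "
from h import *
st()
p,d=get_image('top');cv2.imwrite('pics/t4.png',cv2.resize(p[80:250,90:400],None,fx=2.5,fy=2.5));
p,d=get_image('top');print(drawer(p))
plan([680,197,8],1.281,5,70)"
```

```text
8.12 [681.2 198.2 132. ] [-3.141e+00  1.000e-03  1.280e+00] F [ 1.   0.4 -0.5] w 70.5 q [-0.36  0.82  0.08  1.42 -0.07  0.91  1.01]
(((317.0, 202.5), (37.0, 76.0), 90.0), array([ 530.4, -214.1,   58. ]), [[588.4, -103.1], [582.4, -329.5], [472.6, -324.5], [478.7, -99.5]])
([-1.7, 0.1, 24.7], [-0.0, -0.06, 0.03], 70)
([-1.7, 0.1, 24.7], [-0.0, -0.06, 0.03], 70)
([-1.6, 0.1, 24.7], [-0.0, -0.06, 0.03], 70)
([-1.6, 0.1, 24.7], [-0.0, -0.06, 0.03], 70)
([-1.6, 0.1, 24.7], [-0.0, -0.06, 0.03], 70)
```

View pics/t4.png

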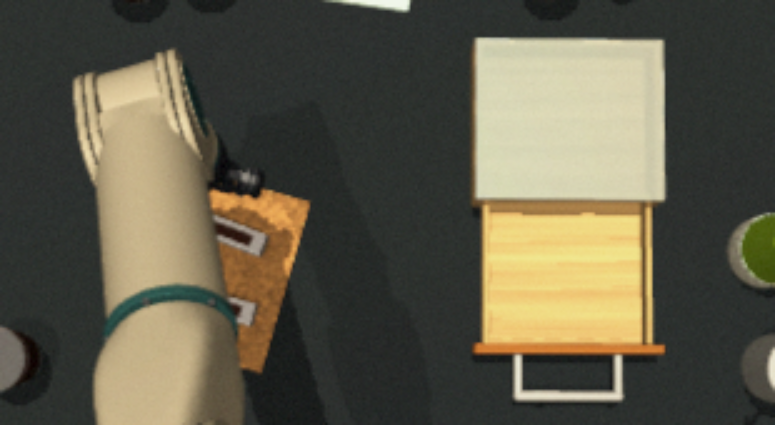

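>>> play_rows([
  {"slide":[0,0,30],"turn":[0,0,0],"hand":70},
  {"slide":[0,0,30],"turn":[0,0,0],"hand":70},
  {"slide":[0,0,30],"turn":[0,0,0],"hand":70},
  {"slide":[0,0,20],"turn":[0,0,0],"hand":70},
  {"slide":[0,0,10],"turn":[0,0,0],"hand":70},
])

```text
clock: 8.85
eef_pos: [680.3, 196.5, 11.0]
tool_rot: [-3.14, 0.001, 1.275]
force: [0.5, 0.6, 0.0]
width: 70.2
```

```bash
python3 -c "
from h import *
st()
p,d=get_image('scene');cv2.imwrite('pics/s4.png',cv2.resize(p[120:270,220:420],None,fx=4,fy=4));
plan([597,211,8],1.281,8,70)"
```

```text
8.85 [680.3 196.5  11. ] [-3.140e+00  1.000e-03  1.275e+00] F [0.5 0.6 0. ] w 70.2 q [-0.36  0.97  0.06  1.47 -0.08  0.7   1.02]
([-1.3, -10.4, 0.3], [-0.01, 0.01, -0.04], 70)
([-1.3, -10.4, 0.3], [-0.01, 0.01, -0.04], 70)
([-1.3, -10.4, 0.3], [-0.01, 0.01, -0.04], 70)
([-1.3, -10.4, 0.3], [-0.01, 0.01, -0.04], 70)
([-1.3, -10.4, 0.3], [-0.01, 0.01, -0.04], 70)
([-1.3, -10.5, 0.3], [-0.01, 0.01, -0.04], 70)
([-1.2, -10.5, 0.3], [-0.01, 0.01, -0.04], 70)
([-1.2, -10.5, 0.3], [-0.01, 0.01, -0.04], 70)
```

View pics/s4.png

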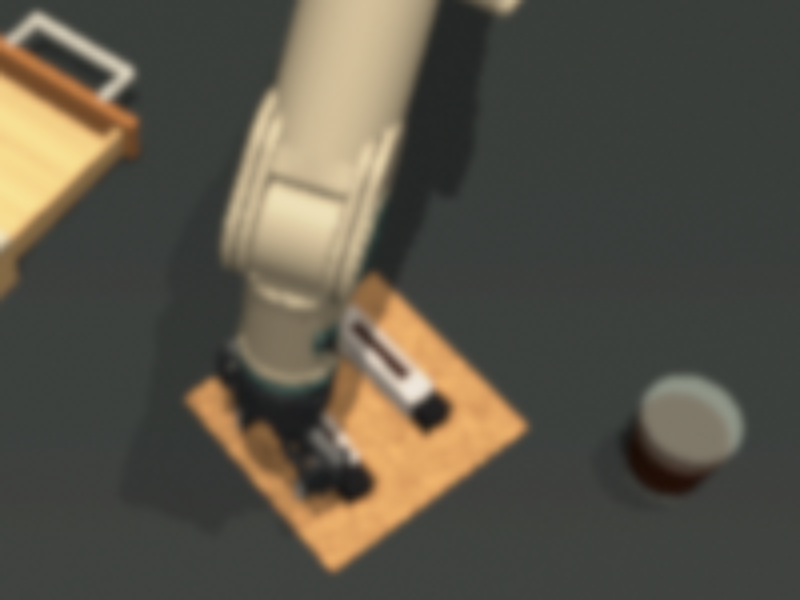

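>>> play_rows([
  {"slide":[0,0,4],"turn":[0,0,0],"hand":70},
  {"slide":[0,-10,0],"turn":[0,0,0],"hand":70},
  {"slide":[-1,-10,0],"turn":[0,0,0],"hand":70},
  {"slide":[-2,-10,0],"turn":[0,0,0],"hand":70},
  {"slide":[-2,-10,0],"turn":[0,0,0],"hand":70},
])

```text
clock: 9.52
eef_pos: [641.4, 204.3, 9.1]
tool_rot: [3.14, -0.001, 1.276]
force: [2.6, -1.0, 0.7]
width: 70.1
```

>>> play_rows([
  {"slide":[-2,-10,0],"turn":[0,0,0],"hand":70},
  {"slide":[-2,-10,0],"turn":[0,0,0],"hand":70},
  {"slide":[-2,-10,0],"turn":[0,0,0],"hand":70},
  {"slide":[-1,-10,0],"turn":[0,0,0],"hand":70},
  {"slide":[0,0,0],"turn":[0,0,0],"hand":70},
])

```text
clock: 10.15
eef_pos: [599.0, 209.2, 7.9]
tool_rot: [-3.139, 0.001, 1.276]
force: [0.5, -0.9, -0.1]
width: 69.9
```

```bash
python3 -c "
from h import *
st()
p,d=get_image('scene');cv2.imwrite('pics/s5.png',cv2.resize(p[120:270,220:420],None,fx=4,fy=4));"
```

```text
10.15 [599.  209.2   7.9] [-3.139e+00  1.000e-03  1.276e+00] F [ 0.5 -0.9 -0.1] w 69.9 q [-0.42  0.9   0.06  1.7  -0.09  0.55  0.98]
```

View pics/s5.png

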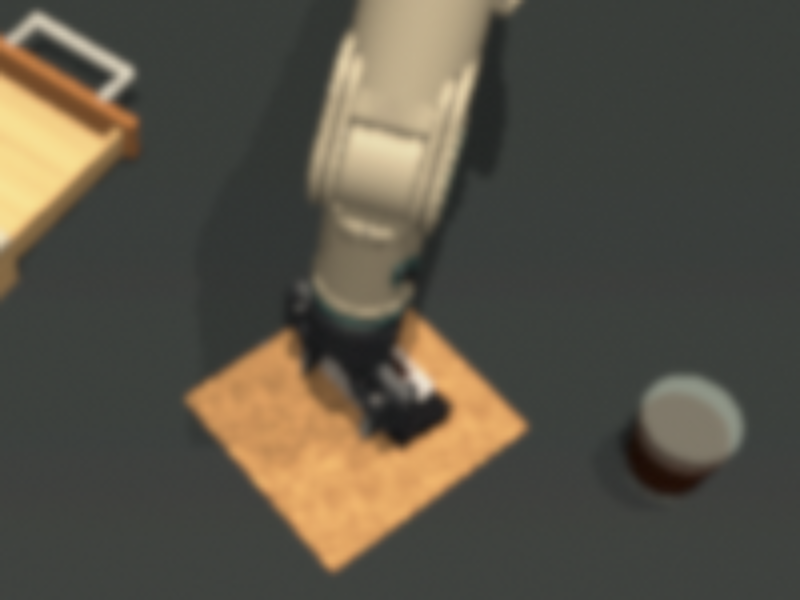

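>>> play_rows([
  {"slide":[0,-5,0],"turn":[0,0,0],"hand":70},
  {"slide":[0,0,0],"turn":[0,0,0],"hand":70},
  {"slide":[0,20,0],"turn":[0,0,0],"hand":70},
  {"slide":[0,10,-20],"turn":[0,0,0],"hand":70},
  {"slide":[0,0,-50],"turn":[0,0,0],"hand":70},
])

```text
clock: 10.82
eef_pos: [623.3, 200.4, 76.3]
tool_rot: [-3.137, 0.004, 1.274]
force: [0.2, 0.7, 0.3]
width: 70.1
```

```bash
python3 -c "
from h import *
st()
plan([580,40,130],-0.29,10,83)"
```

```text
10.82 [623.3 200.4  76.3] [-3.137  0.004  1.274] F [0.2 0.7 0.3] w 70.1 q [-0.4   0.82  0.07  1.62 -0.08  0.71  0.99]
([-16.6, 0.5, -5.3], [-0.01, 0.04, 8.96], 83)
([-16.3, 3.1, -5.3], [-0.01, 0.04, 8.96], 83)
([-15.7, 5.6, -5.3], [-0.01, 0.04, 8.96], 83)
([-14.6, 8.0, -5.3], [-0.01, 0.04, 8.96], 83)
([-13.2, 10.2, -5.3], [-0.01, 0.04, 8.96], 83)
([-11.4, 12.1, -5.4], [-0.01, 0.04, 8.96], 83)
([-9.4, 13.7, -5.4], [-0.01, 0.04, 8.96], 83)
([-7.1, 15.0, -5.4], [-0.01, 0.04, 8.96], 83)
([-4.7, 15.9, -5.4], [-0.01, 0.04, 8.96], 83)
([-2.2, 16.5, -5.4], [-0.01, 0.04, 8.96], 83)
```

>>> play_rows([
  {"slide":[-16,0,-10],"turn":[0,0,9],"hand":83},
  {"slide":[-16,3,-10],"turn":[0,0,9],"hand":83},
  {"slide":[-16,6,-10],"turn":[0,0,9],"hand":83},
  {"slide":[-15,8,-10],"turn":[0,0,9],"hand":83},
  {"slide":[-13,10,-10],"turn":[0,0,9],"hand":83},
])

```text
clock: 11.45
eef_pos: [602.0, 121.6, 128.4]
tool_rot: [-3.141, 0.001, 0.485]
force: [0.6, 1.2, -0.3]
width: 83.4
```

>>> play_rows([
  {"slide":[-11,12,0],"turn":[0,0,9],"hand":83},
  {"slide":[-9,14,0],"turn":[0,0,9],"hand":83},
  {"slide":[-7,15,0],"turn":[0,0,9],"hand":83},
  {"slide":[-5,16,0],"turn":[0,0,9],"hand":83},
  {"slide":[-2,16,0],"turn":[0,0,9],"hand":83},
])

```text
clock: 12.08
eef_pos: [580.9, 42.2, 128.1]
tool_rot: [-3.141, 0.001, -0.3]
force: [0.6, -0.5, 0.5]
width: 82.9
```

```bash
cat >> h.py <<'E'
def tins(p):
    hsv=cv2.cvtColor(p,cv2.COLOR_BGR2HSV)
    mat=cv2.inRange(hsv,(8,90,90),(22,255,255));mat[:, :120]=0;mat[:,225:]=0;mat[:135]=0;mat[240:]=0
    cs,_=cv2.findContours(mat,cv2.RETR_EXTERNAL,2);c=max(cs,key=cv2.contourArea)
    full=np.zeros_like(mat);cv2.drawContours(full,[cv2.convexHull(c)],-1,255,-1);full=cv2.erode(full,np.ones((5,5)))
    t=cv2.bitwise_and(full,255-mat);n,l,s,ce=cv2.connectedComponentsWithStats(t)
    for i in range(1,n):
        if s[i,4]>40:
            r=cv2.minAreaRect(np.argwhere(l==i)[:,::-1].astype(np.float32))
            print(s[i,4],r,ray("top",*r[0],24).round(1),[ray("top",*q,24).round(1)[:2].tolist() for q in cv2.boxPoints(r)])
E
python3 -c "
from h import *
st()
p,d=get_image('top');cv2.imwrite('pics/t6.png',p);cv2.imwrite('pics/t6c.png',cv2.resize(p[135:240,120:260],None,fx=5.5,fy=5.5,interpolation=2));tins(p)"
```

```text
12.07 [580.9  42.2 128.1] [-3.141e+00  1.000e-03 -3.000e-01] F [ 0.6 -0.5  0.5] w 82.9 q [-0.43  0.72  0.5   1.82 -0.49  0.73  0.04]
552 ((168.5377197265625, 196.367919921875), (37.499427795410156, 19.093114852905273), 15.945395469665527) [562.1 231.4  24. ] [[551.6, 294.2], [607.1, 277.7], [572.8, 168.5], [517.4, 185.3]]
```

View pics/t6c.png

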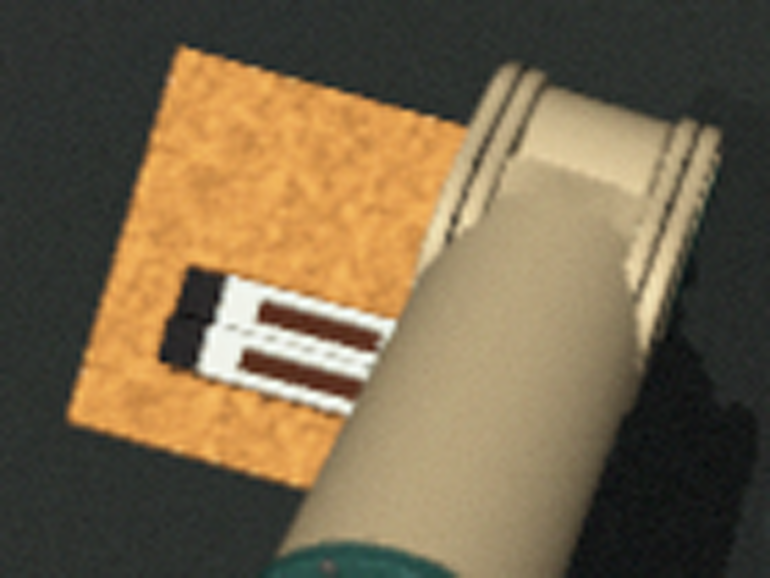

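```bash
python3 -c "
from h import *
plan([559,222.5,70],-0.304,5,84)"
```

```text
([-15.1, -33.7, 11.6], [0.02, 0.01, -0.04], 84)
([-15.1, -33.7, 11.6], [0.02, 0.01, -0.04], 84)
([-15.1, -33.7, 11.6], [0.02, 0.01, -0.04], 84)
([-15.1, -33.7, 11.6], [0.02, 0.01, -0.04], 84)
([-15.1, -33.7, 11.6], [0.02, 0.01, -0.04], 84)
```

>>> play_rows([
  {"slide":[-15,-34,11],"turn":[0,0,0],"hand":84},
  {"slide":[-15,-34,11],"turn":[0,0,0],"hand":84},
  {"slide":[-15,-34,11],"turn":[0,0,0],"hand":84},
  {"slide":[-15,-33,11],"turn":[0,0,0],"hand":84},
  {"slide":[-15,-33,11],"turn":[0,0,0],"hand":84},
])

```text
clock: 12.75
eef_pos: [558.1, 226.9, 72.7]
tool_rot: [-3.141, 0.001, -0.293]
force: [0.6, 0.1, -0.6]
width: 84.1
```

>>> play_rows([
  {"slide":[0,0,0],"turn":[0,0,0],"hand":84},
])

```text
clock: 12.88
eef_pos: [556.4, 229.9, 71.8]
tool_rot: [-3.14, 0.004, -0.287]
force: [-0.2, -1.0, 1.0]
width: 84.1
```

```bash
python3 -c "
from h import *
st()
plan([559,222.5,4],-0.304,5,84)
p,d=get_image('scene');cv2.imwrite('pics/s7.png',cv2.resize(p[120:270,220:420],None,fx=4,fy=4));"
```

```text
12.88 [556.4 229.9  71.8] [-3.14   0.004 -0.287] F [-0.2 -1.   1. ] w 84.1 q [-0.72  0.82  0.47  1.79 -0.57  0.67 -0.2 ]
([1.0, 1.3, 13.5], [-0.01, 0.05, 0.2], 84)
([1.0, 1.3, 13.6], [-0.01, 0.05, 0.2], 84)
([1.0, 1.3, 13.6], [-0.01, 0.05, 0.2], 84)
([1.0, 1.3, 13.6], [-0.01, 0.05, 0.2], 84)
([1.0, 1.3, 13.6], [-0.01, 0.05, 0.2], 84)
```

View pics/s7.png

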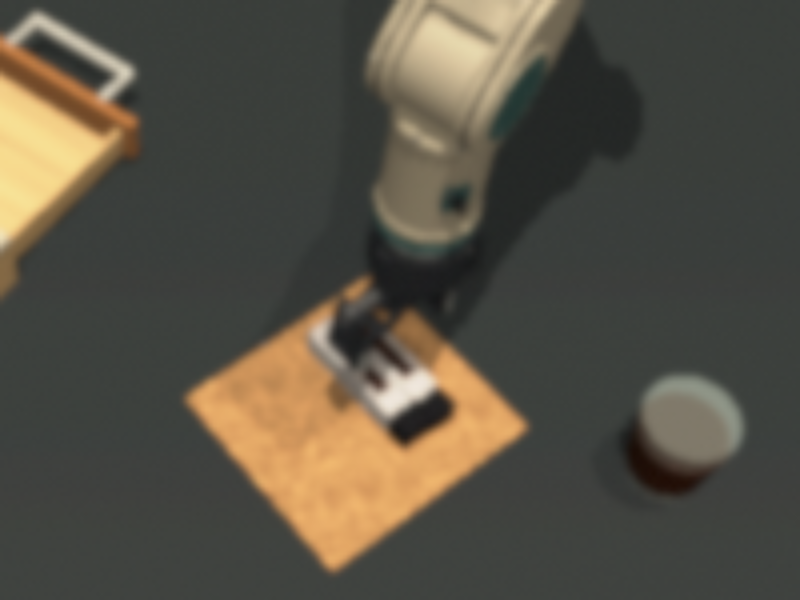

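>>> play_rows([
  {"slide":[2.5,3,10],"turn":[0,0,0.5],"hand":84},
  {"slide":[2.5,3,10],"turn":[0,0,0.5],"hand":84},
  {"slide":[0,0,10],"turn":[0,0,0],"hand":84},
  {"slide":[0,0,0],"turn":[0,0,0],"hand":84},
])

```text
clock: 13.42
eef_pos: [561.0, 217.0, 42.2]
tool_rot: [3.14, 0.002, -0.314]
force: [-0.2, 0.2, -0.8]
width: 83.7
```

```bash
python3 -c "
from h import *
st()
plan([559,222.5,4],-0.304,3,84)
for n in ['scene','top']:
  p,d=get_image(n);cv2.imwrite('pics/%s8.png'%n,cv2.resize(p[160:240,260:360] if n=='scene' else p[135:240,120:260],None,fx=6,fy=6));
a=[px('scene',[559+28*s*.955+k*.3*65,222.5-28*s*.3+k*.954*65,31]) for s in(-1,1) for k in (-1,1)];print(np.round(a,1))
a=[px('top',[559+28*s*.955+k*.3*65,222.5-28*s*.3+k*.954*65,31]) for s in(-1,1) for k in (-1,1)];print(np.round(a,1))
"
```

```text
13.43 [561.  217.   42.2] [ 3.14e+00  2.00e-03 -3.14e-01] F [-0.2  0.2 -0.8] w 83.7 q [-0.69  0.87  0.45  1.8  -0.6   0.62 -0.18]
([-1.2, -1.6, 12.7], [0.02, 0.03, -0.18], 84)
([-1.2, -1.6, 12.7], [0.02, 0.03, -0.18], 84)
([-1.2, -1.6, 12.7], [0.02, 0.03, -0.18], 84)
[[308.1 194.3]
 [333.  220.1]
 [296.  202.3]
 [320.7 228.8]]
[[189.1 212. ]
 [147.8 200.2]
 [194.4 194.2]
 [153.2 182.4]]
```

View pics/scene8.png

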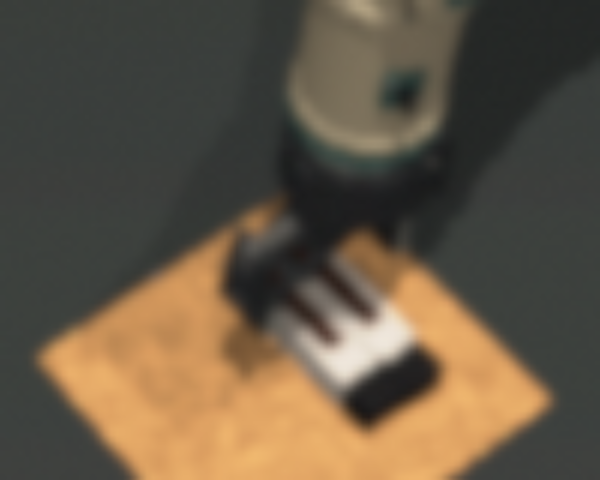

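View pics/top8.png

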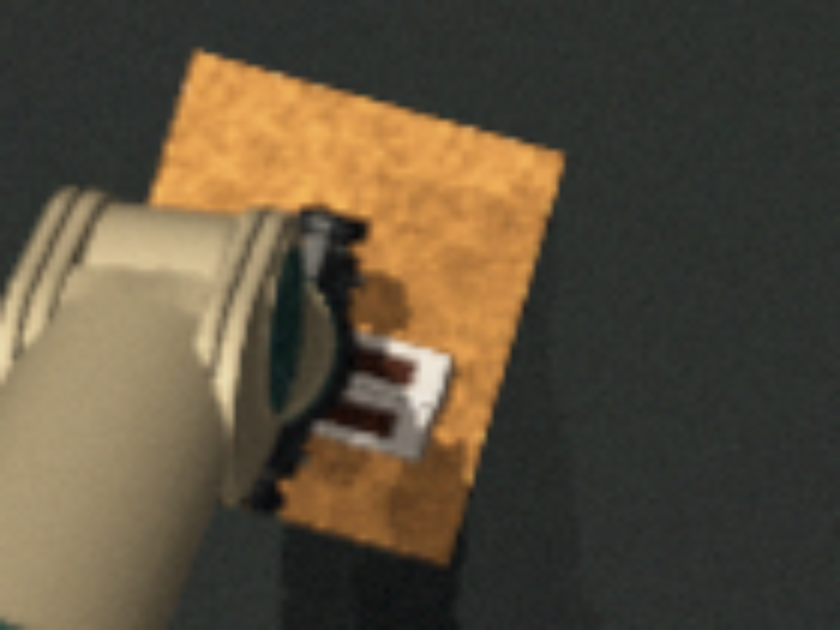

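>>> play_rows([
  {"slide":[0,0,12],"turn":[0,0,0],"hand":84},
  {"slide":[0,0,8],"turn":[0,0,0],"hand":84},
  {"slide":[0,0,0],"turn":[0,0,0],"hand":84},
])

```text
clock: 13.9
eef_pos: [561.0, 217.6, 22.3]
tool_rot: [3.141, 0.001, -0.313]
force: [-0.0, -0.9, 0.3]
width: 83.9
```

```bash
python3 -c "
from h import *
st()
plan([559,221.5,4],-0.304,3,84)"
```

```text
13.9 [561.  217.6  22.3] [ 3.141e+00  1.000e-03 -3.130e-01] F [-0.  -0.9  0.3] w 83.9 q [-0.67  0.89  0.42  1.8  -0.62  0.58 -0.17]
([-1.0, -1.1, 6.1], [0.02, 0.03, -0.17], 84)
([-1.0, -1.1, 6.1], [0.02, 0.03, -0.17], 84)
([-1.0, -1.1, 6.1], [0.02, 0.03, -0.17], 84)
```

>>> play_rows([
  {"slide":[-1,-1,6],"turn":[0,0,-0.2],"hand":84},
  {"slide":[-1,-1,6],"turn":[0,0,-0.2],"hand":84},
  {"slide":[-1,-1,6],"turn":[0,0,-0.2],"hand":84},
  {"slide":[0,0,0],"turn":[0,0,0],"hand":66},
  {"slide":[0,0,0],"turn":[0,0,0],"hand":60},
])

```text
clock: 14.52
eef_pos: [559.9, 221.4, 5.3]
tool_rot: [-3.142, -0.0, -0.302]
force: [0.7, 0.3, 0.8]
width: 60.0
```

>>> play_rows([
  {"slide":[0,0,0],"turn":[0,0,0],"hand":48},
  {"slide":[0,0,0],"turn":[0,0,0],"hand":48},
  {"slide":[0,0,0],"turn":[0,0,0],"hand":48},
  {"slide":[0,0,0],"turn":[0,0,0],"hand":48},
])

```text
clock: 15.02
eef_pos: [559.8, 221.5, 5.8]
tool_rot: [-3.141, 0.0, -0.302]
force: [-2.9, -0.8, 6.3]
width: 54.9
```

```bash
python3 -c "
from h import *
st()
p,d=get_image('scene');cv2.imwrite('pics/s9.png',cv2.resize(p[120:270,220:420],None,fx=4,fy=4))"
```

```text
15.03 [559.8 221.5   5.8] [-3.141  0.    -0.302] F [-2.9 -0.8  6.3] w 54.9 q [-0.67  0.92  0.4   1.81 -0.64  0.55 -0.15]
```

View pics/s9.png

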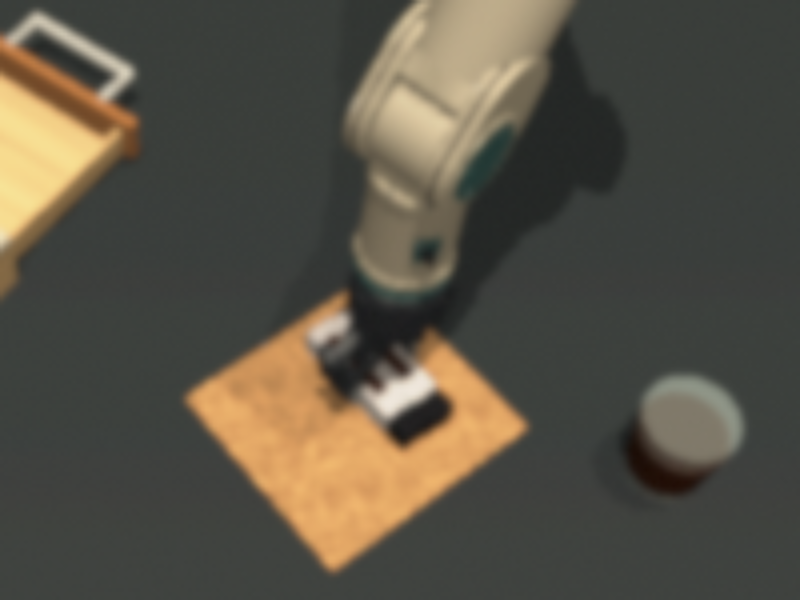

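>>> play_rows([
  {"slide":[0,0,-5],"turn":[0,0,0],"hand":48},
  {"slide":[0,0,-15],"turn":[0,0,0],"hand":48},
  {"slide":[0,0,-30],"turn":[0,0,0],"hand":48},
  {"slide":[0,0,-35],"turn":[0,0,0],"hand":48},
  {"slide":[0,0,-20],"turn":[0,0,0],"hand":48},
])

```text
clock: 15.7
eef_pos: [560.7, 221.5, 112.8]
tool_rot: [-3.14, -0.002, -0.303]
force: [-0.0, 0.8, -3.5]
width: 54.8
```

```bash
python3 -c "
from h import *
st()
p,d=get_image('scene');cv2.imwrite('pics/s10.png',cv2.resize(p[90:270,180:420],None,fx=3.3,fy=3.3))
plan([568,-217,115],-0.037,13,48)"
```

```text
15.7 [560.7 221.5 112.8] [-3.14e+00 -2.00e-03 -3.03e-01] F [-0.   0.8 -3.5] w 54.8 q [-0.74  0.77  0.52  1.77 -0.54  0.74 -0.23]
([10.5, 32.1, -0.1], [-0.01, -0.02, -1.17], 48)
([9.9, 32.3, -0.1], [-0.01, -0.02, -1.17], 48)
([9.2, 32.5, -0.1], [-0.01, -0.02, -1.17], 48)
([8.5, 32.7, -0.1], [-0.01, -0.02, -1.17], 48)
([7.9, 32.8, -0.1], [-0.01, -0.02, -1.17], 48)
([7.2, 33.0, -0.1], [-0.01, -0.02, -1.17], 48)
([6.5, 33.1, -0.1], [-0.01, -0.02, -1.17], 48)
([5.8, 33.3, -0.1], [-0.01, -0.02, -1.17], 48)
([5.2, 33.4, -0.0], [-0.01, -0.02, -1.17], 48)
([4.5, 33.5, -0.0], [-0.01, -0.02, -1.17], 48)
([3.8, 33.5, -0.0], [-0.01, -0.02, -1.17], 48)
([3.1, 33.6, -0.0], [-0.01, -0.02, -1.17], 48)
([2.4, 33.7, -0.0], [-0.01, -0.02, -1.17], 48)
```

View pics/s10.png

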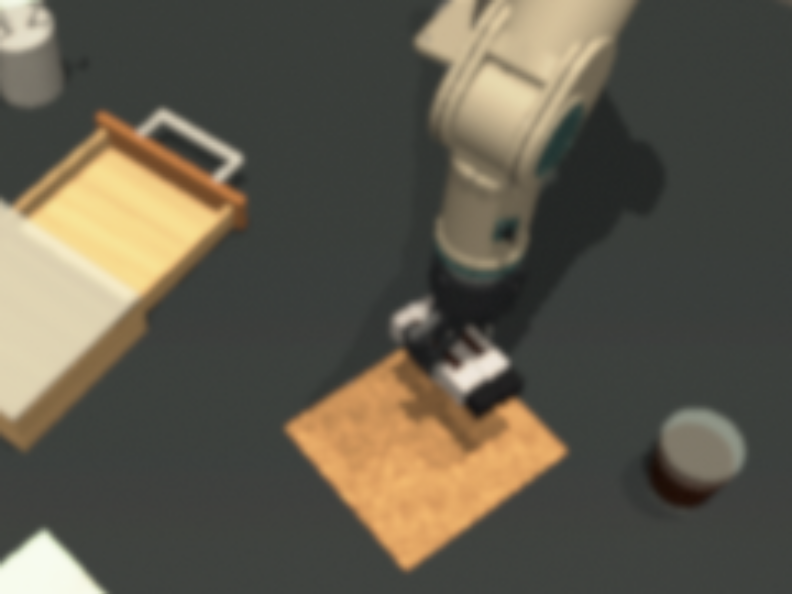

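>>> play_rows([
  {"slide":[5,16,0],"turn":[0,0,-0.6],"hand":48},
  {"slide":[10,32,0],"turn":[0,0,-1.2],"hand":48},
  {"slide":[10,32,0],"turn":[0,0,-1.2],"hand":48},
  {"slide":[9,33,0],"turn":[0,0,-1.2],"hand":48},
  {"slide":[8,33,0],"turn":[0,0,-1.2],"hand":48},
])

```text
clock: 16.38
eef_pos: [560.8, 66.7, 109.1]
tool_rot: [3.14, 0.002, -0.208]
force: [0.3, 0.4, -2.7]
width: 54.5
```

>>> play_rows([
  {"slide":[7,33,0],"turn":[0,0,-1.2],"hand":48},
  {"slide":[7,33,0],"turn":[0,0,-1.2],"hand":48},
  {"slide":[6,33,0],"turn":[0,0,-1.2],"hand":48},
  {"slide":[5,33,0],"turn":[0,0,-1.2],"hand":48},
  {"slide":[5,33,0],"turn":[0,0,-1.2],"hand":48},
])

```text
clock: 17.0
eef_pos: [562.5, -100.6, 109.1]
tool_rot: [3.141, 0.003, -0.104]
force: [0.3, 0.2, -2.6]
width: 54.7
```

```bash
python3 -c "
from h import *
st()
plan([568,-217,115],-0.037,5,48)"
```

```text
17.0 [ 562.5 -100.6  109.1] [ 3.141e+00  3.000e-03 -1.040e-01] F [ 0.3  0.2 -2.6] w 54.7 q [-0.12  0.72  0.4   1.86 -0.43  0.66  0.43]
([3.5, 23.0, -1.2], [0.01, 0.03, -0.76], 48)
([3.2, 23.1, -1.2], [0.01, 0.03, -0.76], 48)
([2.9, 23.1, -1.2], [0.01, 0.03, -0.76], 48)
([2.6, 23.2, -1.2], [0.01, 0.03, -0.76], 48)
([2.3, 23.2, -1.2], [0.01, 0.03, -0.76], 48)
```

>>> play_rows([
  {"slide":[3.5,30,0],"turn":[0,0,-0.9],"hand":48},
  {"slide":[3,30,0],"turn":[0,0,-0.8],"hand":48},
  {"slide":[3,26,0],"turn":[0,0,-0.8],"hand":48},
  {"slide":[2.5,18,0],"turn":[0,0,-0.7],"hand":48},
  {"slide":[2,7,0],"turn":[0,0,-0.6],"hand":48},
])

```text
clock: 17.62
eef_pos: [568.2, -211.6, 109.7]
tool_rot: [3.141, 0.001, -0.039]
force: [0.7, 0.1, -2.6]
width: 55.3
```

>>> play_rows([
  {"slide":[0,0,0],"turn":[0,0,0],"hand":48},
])

```text
clock: 17.75
eef_pos: [569.1, -209.7, 109.9]
tool_rot: [-3.141, 0.001, -0.037]
force: [-0.2, -0.1, -2.2]
width: 55.0
```

```bash
python3 -c "
from h import *
st()
for n in ['scene','top']:
  p,d=get_image(n);cv2.imwrite('pics/%s11.png'%n,cv2.resize(p[90:250,120:280] if n=='scene' else p[80:240,240:400],None,fx=3.6,fy=3.6));
plan([568,-217,60],-0.037,5,48)"
```

```text
17.75 [ 569.1 -209.7  109.9] [-3.141e+00  1.000e-03 -3.700e-02] F [-0.2 -0.1 -2.2] w 55.0 q [ 0.08  0.75  0.37  1.76 -0.39  0.71  0.62]
([-0.2, 1.7, 10.0], [-0.02, 0.01, 0.02], 48)
([-0.2, 1.7, 10.0], [-0.02, 0.01, 0.02], 48)
([-0.2, 1.7, 10.0], [-0.02, 0.01, 0.02], 48)
([-0.2, 1.7, 10.0], [-0.02, 0.01, 0.02], 48)
([-0.2, 1.7, 10.0], [-0.02, 0.01, 0.02], 48)
```

View pics/scene11.png

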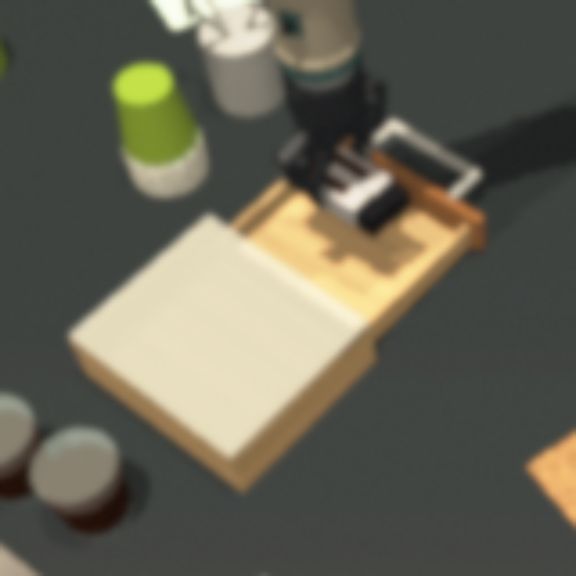

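View pics/top11.png

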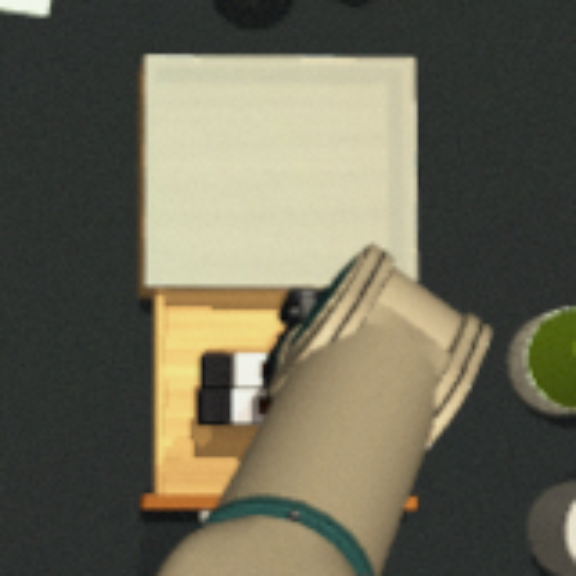

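>>> play_rows([
  {"slide":[0,2,15],"turn":[0,0,0],"hand":48},
  {"slide":[0,2,20],"turn":[0,0,0],"hand":48},
  {"slide":[0,2,20],"turn":[0,0,0],"hand":48},
  {"slide":[0,0,15],"turn":[0,0,0],"hand":48},
  {"slide":[0,0,8],"turn":[0,0,0],"hand":48},
])

```text
clock: 18.48
eef_pos: [568.3, -215.7, 30.6]
tool_rot: [-3.141, 0.002, -0.037]
force: [-0.6, 0.7, -3.0]
width: 54.9
```

>>> play_rows([
  {"slide":[0,0,4],"turn":[0,0,0],"hand":48},
  {"slide":[0,0,3],"turn":[0,0,0],"hand":48},
])

```text
clock: 18.73
eef_pos: [569.4, -216.1, 25.5]
tool_rot: [3.141, -0.001, -0.037]
force: [0.2, -0.1, -3.1]
width: 54.5
```

```bash
python3 -c "
from h import *
st()
for n in ['scene']:
  p,d=get_image(n);cv2.imwrite('pics/%s12.png'%n,cv2.resize(p[90:250,120:280] if n=='scene' else p[80:240,240:400],None,fx=3.6,fy=3.6))"
```

```text
18.73 [ 569.4 -216.1   25.5] [ 3.141e+00 -1.000e-03 -3.700e-02] F [ 0.2 -0.1 -3.1] w 54.5 q [ 0.14  0.87  0.3   1.78 -0.44  0.55  0.68]
```

View pics/scene12.png

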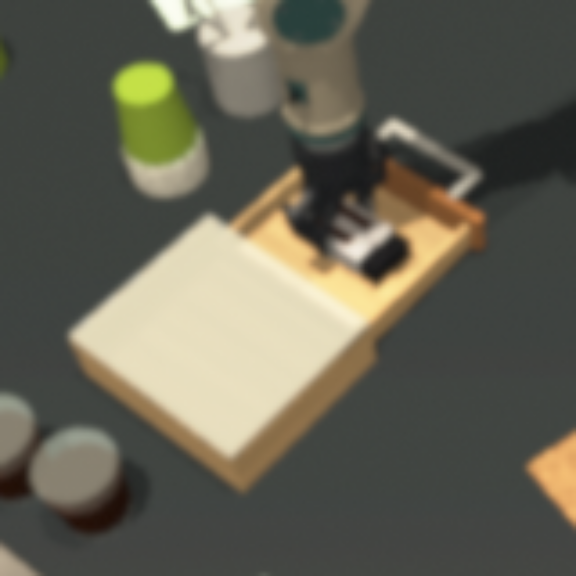

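>>> play_rows([
  {"slide":[0,0,3],"turn":[0,0,0],"hand":48},
  {"slide":[0,0,2],"turn":[0,0,0],"hand":48},
  {"slide":[0,0,0],"turn":[0,0,0],"hand":48},
])

```text
clock: 19.15
eef_pos: [569.0, -215.9, 20.3]
tool_rot: [-3.141, 0.0, -0.037]
force: [-0.6, 0.9, -3.3]
width: 55.0
```

>>> play_rows([
  {"slide":[0,0,2],"turn":[0,0,0],"hand":48},
  {"slide":[0,0,0],"turn":[0,0,0],"hand":48},
])

```text
clock: 19.4
eef_pos: [569.0, -215.9, 18.2]
tool_rot: [-3.141, 0.0, -0.037]
force: [-0.7, -0.3, -3.0]
width: 54.9
```

>>> play_rows([
  {"slide":[0,0,1.5],"turn":[0,0,0],"hand":48},
  {"slide":[0,0,0],"turn":[0,0,0],"hand":48},
])

```text
clock: 19.65
eef_pos: [569.1, -216.0, 16.8]
tool_rot: [3.141, -0.0, -0.037]
force: [-0.0, -0.6, -1.9]
width: 54.8
```

>>> play_rows([
  {"slide":[0,0,1],"turn":[0,0,0],"hand":48},
  {"slide":[0,0,0],"turn":[0,0,0],"hand":48},
])

```text
clock: 19.9
eef_pos: [569.4, -216.0, 16.8]
tool_rot: [-3.141, -0.001, -0.037]
force: [-0.9, 1.0, 5.2]
width: 54.8
```

>>> play_rows([
  {"slide":[0,0,0],"turn":[0,0,0],"hand":58},
  {"slide":[0,0,0],"turn":[0,0,0],"hand":62},
  {"slide":[0,0,0],"turn":[0,0,0],"hand":68},
  {"slide":[0,0,0],"turn":[0,0,0],"hand":72},
  {"slide":[0,0,0],"turn":[0,0,0],"hand":72},
])

```text
clock: 20.52
eef_pos: [569.0, -215.9, 15.7]
tool_rot: [-3.142, 0.0, -0.037]
force: [-0.3, -0.3, -0.1]
width: 72.1
```

>>> play_rows([
  {"slide":[0,0,-10],"turn":[0,0,0],"hand":72},
  {"slide":[0,0,-30],"turn":[0,0,0],"hand":72},
  {"slide":[0,0,-40],"turn":[0,0,0],"hand":72},
  {"slide":[0,0,-30],"turn":[0,0,0],"hand":72},
])

```text
clock: 21.02
eef_pos: [569.5, -216.2, 128.1]
tool_rot: [3.141, -0.002, -0.037]
force: [-0.2, -0.5, 0.2]
width: 72.0
```

```bash
python3 -c "
from h import *
st()
plan([424,-212,130],-0.037,5,40)
for n in ['scene']:
  p,d=get_image(n);cv2.imwrite('pics/%s13.png'%n,cv2.resize(p[90:250,120:280] if n=='scene' else p[80:240,240:400],None,fx=3.6,fy=3.6))"
```

```text
21.02 [ 569.5 -216.2  128.1] [ 3.141e+00 -2.000e-03 -3.700e-02] F [-0.2 -0.5  0.2] w 72.0 q [ 0.08  0.73  0.39  1.74 -0.38  0.75  0.62]
([-29.1, 0.2, -0.4], [0.01, -0.02, -0.0], 40)
([-29.1, 0.2, -0.4], [0.01, -0.02, -0.0], 40)
([-29.1, 0.2, -0.4], [0.01, -0.02, -0.0], 40)
([-29.1, 0.2, -0.4], [0.01, -0.02, -0.0], 40)
([-29.1, 0.2, -0.4], [0.01, -0.02, -0.0], 40)
```

View pics/scene13.png

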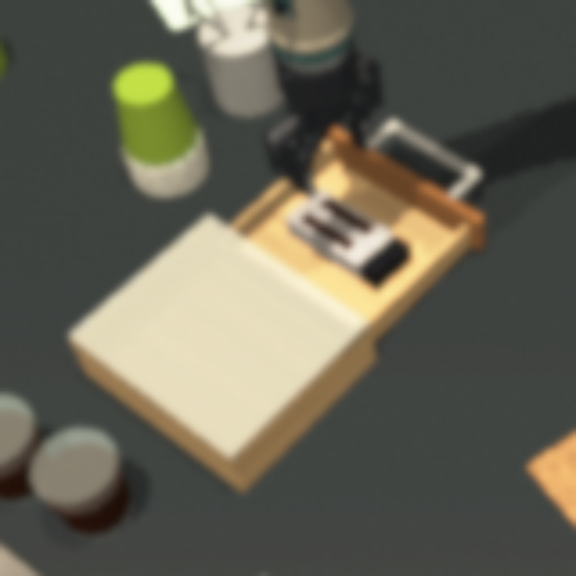

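>>> play_rows([
  {"slide":[-29,0,0],"turn":[0,0,0],"hand":50},
  {"slide":[-32,0,0],"turn":[0,0,0],"hand":50},
  {"slide":[-32,0,0],"turn":[0,0,0],"hand":50},
  {"slide":[-30,0,0],"turn":[0,0,0],"hand":50},
  {"slide":[-20,0,0],"turn":[0,0,0],"hand":50},
])

```text
clock: 21.7
eef_pos: [424.7, -210.6, 126.4]
tool_rot: [-3.142, -0.0, -0.038]
force: [-0.3, -0.6, -0.0]
width: 50.2
```

>>> play_rows([
  {"slide":[0,0,0],"turn":[0,0,0],"hand":50},
])

```text
clock: 21.82
eef_pos: [425.0, -210.7, 126.4]
tool_rot: [-3.141, 0.0, -0.039]
force: [-0.3, 0.7, -0.2]
width: 49.5
```

```bash
python3 -c "
from h import *
st()
plan([424,-212,22],-0.037,5,40)
p,d=get_image('top');cv2.imwrite('pics/top14.png',cv2.resize(p[80:260,240:400],None,fx=3.3,fy=3.3))"
```

```text
21.82 [ 425.  -210.7  126.4] [-3.141  0.    -0.039] F [-0.3  0.7 -0.2] w 49.5 q [ 0.16  0.58  0.35  2.1  -0.39  0.52  0.76]
([-0.2, 0.3, 20.9], [-0.0, 0.0, -0.02], 40)
([-0.2, 0.3, 20.9], [-0.0, 0.0, -0.02], 40)
([-0.2, 0.3, 20.9], [-0.0, 0.0, -0.02], 40)
([-0.2, 0.3, 20.9], [-0.0, 0.0, -0.02], 40)
([-0.2, 0.3, 20.9], [-0.0, 0.0, -0.02], 40)
```

View pics/top14.png

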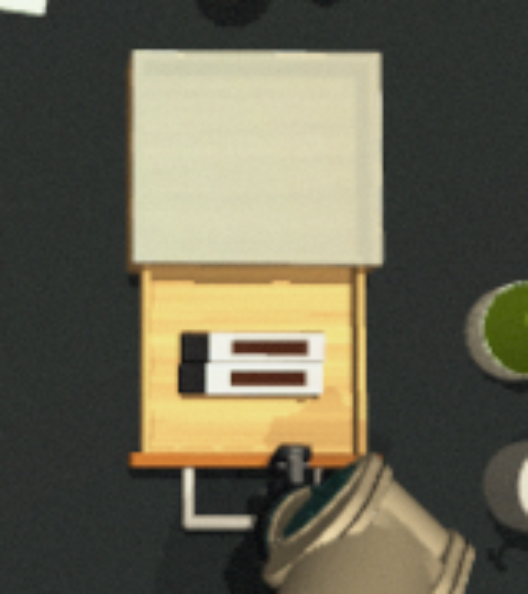

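Tins lie side by side in the drawer. Descend around the bar and push.

>>> play_rows([
  {"slide":[0,0,30],"turn":[0,0,0],"hand":44},
  {"slide":[0,0,30],"turn":[0,0,0],"hand":44},
  {"slide":[0,0,25],"turn":[0,0,0],"hand":44},
  {"slide":[0,0,15],"turn":[0,0,0],"hand":44},
  {"slide":[0,0,4],"turn":[0,0,0],"hand":44},
])

```text
clock: 22.5
eef_pos: [426.6, -210.6, 21.1]
tool_rot: [-3.141, 0.0, -0.037]
force: [-0.5, 0.3, -0.6]
width: 43.9
```

>>> play_rows([
  {"slide":[0,0,0],"turn":[0,0,0],"hand":16},
  {"slide":[0,0,0],"turn":[0,0,0],"hand":16},
  {"slide":[0,0,0],"turn":[0,0,0],"hand":16},
])

```text
clock: 22.88
eef_pos: [426.6, -210.8, 22.4]
tool_rot: [3.141, -0.001, -0.037]
force: [0.4, 0.4, -0.1]
width: 16.1
```

>>> play_rows([
  {"slide":[2,0,0],"turn":[0,0,0],"hand":16},
  {"slide":[4,0,0],"turn":[0,0,0],"hand":16},
  {"slide":[6,0,0],"turn":[0,0,0],"hand":16},
  {"slide":[9,0,0],"turn":[0,0,0],"hand":16},
  {"slide":[10,0,0],"turn":[0,0,0],"hand":16},
])

```text
clock: 23.5
eef_pos: [457.8, -211.6, 21.7]
tool_rot: [-3.141, 0.0, -0.037]
force: [-2.4, 0.4, 1.7]
width: 15.9
```

```bash
python3 -c "
from h import *
st()
p,d=get_image('top');cv2.imwrite('pics/top15.png',cv2.resize(p[80:260,240:400],None,fx=3.3,fy=3.3))"
```

```text
23.5 [ 457.8 -211.6   21.7] [-3.141  0.    -0.037] F [-2.4  0.4  1.7] w 15.9 q [ 0.23  0.79  0.22  2.07 -0.5   0.33  0.83]
```

View pics/top15.png

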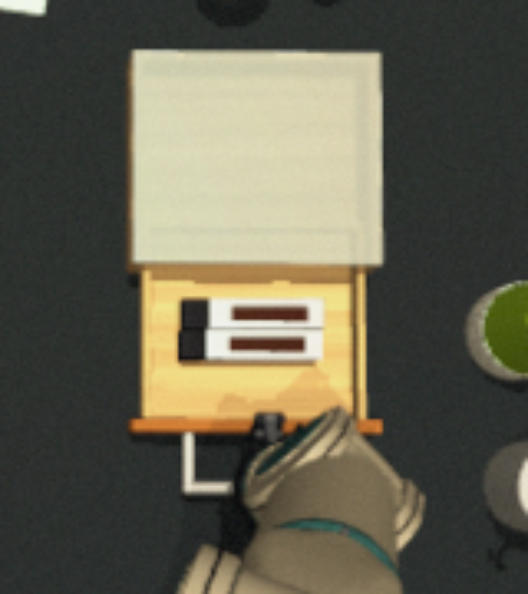

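>>> play_rows([
  {"slide":[10,0,0],"turn":[0,0,0],"hand":16},
  {"slide":[11,0,0],"turn":[0,0,0],"hand":16},
  {"slide":[12,0,0],"turn":[0,0,0],"hand":16},
  {"slide":[12,0,0],"turn":[0,0,0],"hand":16},
  {"slide":[12,0,0],"turn":[0,0,0],"hand":16},
])

```text
clock: 24.18
eef_pos: [514.9, -213.6, 21.7]
tool_rot: [-3.141, 0.0, -0.037]
force: [-2.3, 0.9, 0.1]
width: 16.3
```

>>> play_rows([
  {"slide":[12,0,0],"turn":[0,0,0],"hand":16},
  {"slide":[12,0,0],"turn":[0,0,0],"hand":16},
  {"slide":[11,0,0],"turn":[0,0,0],"hand":16},
  {"slide":[10,0,0],"turn":[0,0,0],"hand":16},
  {"slide":[8,0,0],"turn":[0,0,0],"hand":16},
])

```text
clock: 24.8
eef_pos: [567.7, -215.7, 21.7]
tool_rot: [-3.141, 0.0, -0.037]
force: [-1.3, 1.6, 0.9]
width: 16.0
```

>>> play_rows([
  {"slide":[7,0,0],"turn":[0,0,0],"hand":16},
  {"slide":[6,0,0],"turn":[0,0,0],"hand":16},
  {"slide":[4,0,0],"turn":[0,0,0],"hand":16},
  {"slide":[3,0,0],"turn":[0,0,0],"hand":16},
  {"slide":[2,0,0],"turn":[0,0,0],"hand":16},
])

```text
clock: 25.42
eef_pos: [589.1, -216.7, 21.8]
tool_rot: [-3.142, 0.0, -0.037]
force: [-1.5, 2.0, -0.5]
width: 16.3
```

>>> play_rows([
  {"slide":[2,0,0],"turn":[0,0,0],"hand":16},
  {"slide":[2,0,0],"turn":[0,0,0],"hand":16},
  {"slide":[1,0,0],"turn":[0,0,0],"hand":16},
])

```text
clock: 25.8
eef_pos: [594.1, -217.0, 21.8]
tool_rot: [3.141, -0.0, -0.037]
force: [-2.3, 1.2, -0.8]
width: 16.1
```

>>> play_rows([
  {"slide":[1,0,0],"turn":[0,0,0],"hand":16},
  {"slide":[1,0,0],"turn":[0,0,0],"hand":16},
])

```text
clock: 26.05
eef_pos: [596.0, -217.0, 21.8]
tool_rot: [3.142, 0.0, -0.037]
force: [-1.8, 0.5, -0.8]
width: 16.4
```

```bash
python3 -c "
from h import *
st()
p,d=get_image('top');cv2.imwrite('pics/top16.png',cv2.resize(p[80:220,240:400],None,fx=4,fy=4))"
```

```text
26.05 [ 596.  -217.    21.8] [ 3.142  0.    -0.037] F [-1.8  0.5 -0.8] w 16.4 q [ 0.11  0.91  0.33  1.71 -0.47  0.61  0.68]
```

View pics/top16.png

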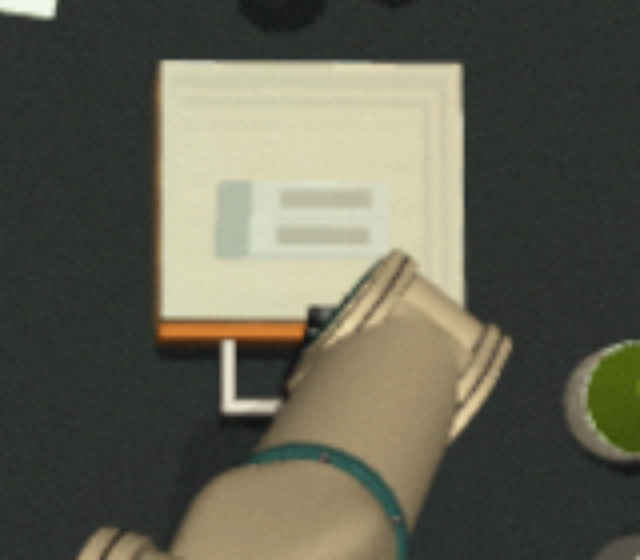

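Nearly shut; no stop force yet. Continue in small steps until it meets the stop.

>>> play_rows([
  {"slide":[1,0,0],"turn":[0,0,0],"hand":16},
  {"slide":[1,0,0],"turn":[0,0,0],"hand":16},
])

```text
clock: 26.35
eef_pos: [596.5, -217.0, 21.7]
tool_rot: [-3.141, 0.003, -0.037]
force: [-5.6, 1.4, 4.7]
width: 15.9
```

>>> play_rows([
  {"slide":[1,0,0],"turn":[0,0,0],"hand":16},
  {"slide":[1,0,0],"turn":[0,0,0],"hand":16},
])

```text
clock: 26.6
eef_pos: [596.5, -217.0, 21.6]
tool_rot: [-3.14, 0.006, -0.038]
force: [-10.0, 1.8, 6.3]
width: 16.1
```

>>> play_rows([
  {"slide":[1,0,0],"turn":[0,0,0],"hand":16},
  {"slide":[0,0,0],"turn":[0,0,0],"hand":16},
])

```text
clock: 26.85
eef_pos: [596.5, -217.0, 21.6]
tool_rot: [-3.14, 0.008, -0.038]
force: [-11.1, 2.8, 7.1]
width: 15.7
```

>>> play_rows([
  {"slide":[-3,0,0],"turn":[0,0,0],"hand":22},
  {"slide":[-2,0,0],"turn":[0,0,0],"hand":38},
  {"slide":[0,0,0],"turn":[0,0,0],"hand":38},
  {"slide":[0,0,0],"turn":[0,0,0],"hand":38},
])

```text
clock: 27.35
eef_pos: [596.5, -217.0, 21.9]
tool_rot: [3.141, -0.001, -0.037]
force: [0.0, -0.5, 0.1]
width: 37.9
```

>>> play_rows([
  {"slide":[0,0,-20],"turn":[0,0,0],"hand":38},
  {"slide":[0,0,-40],"turn":[0,0,0],"hand":38},
  {"slide":[0,0,-50],"turn":[0,0,0],"hand":38},
  {"slide":[0,0,-50],"turn":[0,0,0],"hand":38},
  {"slide":[0,0,-20],"turn":[0,0,0],"hand":38},
])

```text
clock: 27.98
eef_pos: [597.7, -218.0, 206.9]
tool_rot: [3.139, -0.007, -0.037]
force: [-0.7, 0.5, -0.8]
width: 38.1
```

>>> play_rows([
  {"slide":[-20,-40,0],"turn":[0,0,0],"hand":38},
  {"slide":[-20,-60,0],"turn":[0,0,0],"hand":38},
  {"slide":[-20,-60,0],"turn":[0,0,0],"hand":38},
  {"slide":[-20,-60,0],"turn":[0,0,0],"hand":38},
  {"slide":[0,-40,0],"turn":[0,0,0],"hand":38},
])

```text
clock: 28.6
eef_pos: [524.9, 46.9, 203.1]
tool_rot: [-3.14, -0.0, -0.035]
force: [0.0, 0.6, 0.4]
width: 38.4
```

```bash
python3 -c "
from h import *
st()
p,d=get_image('top');cv2.imwrite('pics/top17.png',p);cv2.imwrite('pics/top17c.png',cv2.resize(p[80:220,240:400],None,fx=4,fy=4))
print(drawer(p))
for u in range(298,338,6):
    col=p[160:195,u].min(1).astype(int);print(u,col.tolist())
"
```

```text
28.6 [524.9  46.9 203.1] [-3.14  -0.    -0.035] F [0.  0.6 0.4] w 38.4 q [-0.48  0.53  0.5   1.9  -0.35  0.79  0.18]
(((317.0, 162.0), (4.0, 76.0), 90.0), array([ 651.3, -218.8,   58. ]), [[660.3, -105.4], [654.4, -332.8], [642.4, -332.3], [648.3, -105.0]])
298 [64, 49, 50, 57, 36, 124, 137, 142, 138, 139, 141, 141, 146, 144, 146, 143, 149, 144, 145, 144, 184, 203, 173, 86, 27, 27, 26, 41, 45, 45, 42, 46, 43, 42, 41]
304 [73, 48, 49, 56, 27, 19, 24, 29, 21, 27, 38, 44, 45, 44, 42, 45, 50, 45, 46, 100, 176, 208, 177, 81, 28, 25, 26, 45, 47, 42, 44, 48, 42, 38, 45]
310 [62, 46, 54, 53, 32, 22, 20, 26, 21, 27, 40, 47, 45, 47, 49, 43, 45, 44, 48, 114, 175, 209, 177, 90, 31, 29, 25, 33, 43, 44, 45, 43, 44, 45, 49]
316 [68, 47, 51, 55, 30, 18, 23, 22, 24, 29, 43, 40, 43, 48, 42, 46, 43, 46, 44, 74, 172, 209, 179, 94, 35, 23, 28, 44, 45, 43, 41, 41, 42, 46, 46]
322 [68, 48, 52, 54, 28, 20, 21, 25, 25, 26, 39, 45, 46, 41, 42, 43, 47, 44, 47, 77, 168, 206, 181, 93, 33, 24, 25, 37, 43, 46, 46, 44, 43, 42, 46]
328 [82, 51, 50, 54, 36, 22, 18, 22, 29, 25, 43, 42, 44, 47, 44, 46, 46, 44, 44, 67, 172, 207, 181, 96, 32, 26, 25, 41, 38, 45, 44, 46, 45, 44, 44]
334 [85, 51, 52, 58, 35, 44, 50, 52, 50, 52, 48, 44, 41, 40, 36, 39, 38, 38, 38, 61, 170, 210, 179, 97, 34, 25, 27, 38, 48, 44, 47, 44, 40, 44, 45]
```

View pics/top17.png

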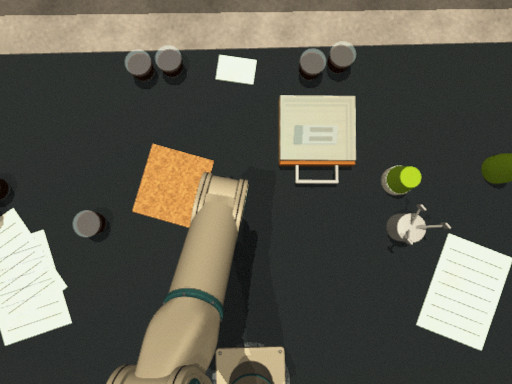

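View pics/top17c.png

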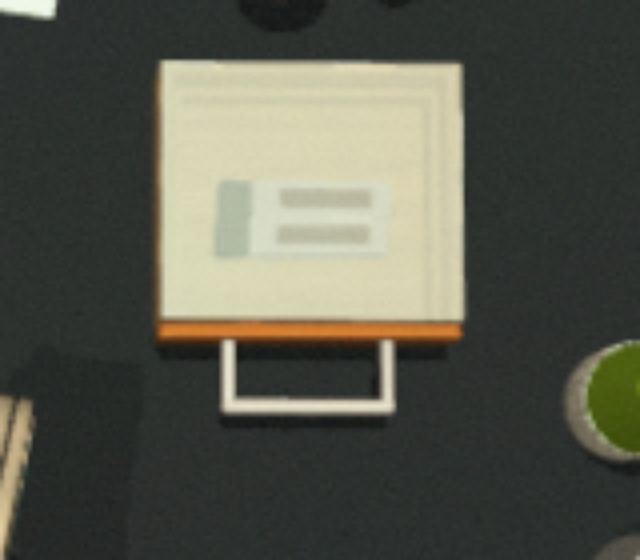

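>>> play_rows([
  {"slide":[0,0,0],"turn":[0,0,0],"hand":38},
  {"slide":[0,0,0],"turn":[0,0,0],"hand":38},
])

```text
clock: 28.9
eef_pos: [526.7, 42.2, 202.6]
tool_rot: [3.141, -0.001, -0.039]
force: [-0.0, -0.4, -0.1]
width: 38.2
```

```bash
python3 -c "
from h import *
st();print(finish_job())"
```

```text
28.9 [526.7  42.2 202.6] [ 3.141e+00 -1.000e-03 -3.900e-02] F [-0.  -0.4 -0.1] w 38.2 q [-0.47  0.54  0.5   1.9  -0.35  0.79  0.19]
the job is handed in; nothing more can be done
None
```

The job is done and handed in at 28.9 s: both tins are lying side by side in the shut drawer.

- **Drawer out:** I pulled it out to about 165–168 mm by the front's measured position. I did not feel the end stop.
- **Tins together:** I slid the far tin against the near one with two fingers along its length. The top picture showed them touching and parallel.
- **Pick and place:** I lifted both in one grasp, with a width reading of about 55 mm for the 56 mm pair. I lowered them until the drawer floor pushed back with about 5 N, then let go.
- **Drawer shut:** I pushed the handle until the stop resisted with about 11 N and the tool stopped moving.

**Last checks:** The final top picture shows the drawer front against the cabinet and the tins still side by side under the clear top. By eye, the glass, spoon pot and cup stack are where they were at the start. The arm was clear and the force on the tool was near zero.

**Readings that disagreed:** The handle bar read 9.8 mm wide instead of 12 mm, so I took the width readings as slightly low. My first, higher grip on the bar was pushed up about 2 mm. I let go and used a looser, lower hold to pull and push the drawer.

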